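# Clear the hobby desk's pile into its places

## Robot

A 6-joint arm with a two-finger parallel gripper is mounted at the origin on the work surface. World frame = base frame: x ahead of the robot, y to its left, z up, the work surface at z = 0. Lengths are in m, angles in degrees, forces in N, time in s.
With the tool pointing down it reaches from about 0.3 to 0.75 m from the base axis. Payload 8.5 kg.
Tool frame: the origin (TCP) lies midway between the tips of the shut fingers; the grasp point (between the pads) lies 19 mm behind it; z points along the fingers, y is the line along which they close (so a half turn about z gives the same grasp; the last joint's range is limited). The gripper opens to 85 mm and grips with 20 to 120 N. Pads are 22 mm wide; open, the fingers measure 114 mm over their backs; the gripper's body (76 mm by 85 mm) begins 54 mm behind the grasp point. The pads swing forward as they close: fully open they stand 13 mm farther back than shut.
Start: joints at [62.664, 21.807, 74.336, -0, 83.858, -12.336], TCP at [0.142, 0.531, 0.206] pointing down, gripper open.
Joint ranges: [-178.18, 178.18], [-50.72, 133.34], [12.68, 142.11], [-81.47, 261.47], [9.98, 163.14], [-165.26, 165.26]. Speed limits (degrees/s): [136.94, 136.94, 180, 180, 180, 180].

## Interface

Orientations are given as a 3x3 rotation matrix whose columns are the frame's x, y, z axes.
In Python, from rig import env, get_image, close_job gives the robot as it stands.
- The arm moves only by the tool step_arm, never from a script. Its argument "targets" is a list of rows, each a list of 2 entries, a list of its own where there are three numbers: the shift along the tool's x, y, z as a fraction of full scale, then the turn, a rotation vector about the tool's x, y, z as a fraction of full scale. In form: [[[x, y, z], [wx, wy, wz]], ...]. A call has 1 to 10 rows; each row is the pose to reach, as a shift and turn from the pose commanded when the call began, along the tool's axes at that moment; what a row does not reach only later rows make up. Full scale, the value 1, is 0.3 m for a shift and 45 degrees for a turn. A row lasts 1/12 s, in which the tool goes at most 41.7 mm and 7.16 degrees, less where a joint would pass 70% of its speed; a pose out of reach is approached as far as the arm can. A call with a number of a shift or a turn outside -1 to 1 is refused whole. A call with a gripper value outside its range is refused whole. "jaw" is the finger opening in mm, from 0 to 85.4, set as the call begins (left out, the last holds). The fingers move at their own pace and stop on an object; "grip_force" is the grip in N (left out, the last holds). Time passes only in rows, so rows that repeat a pose let the fingers close. It gives the time, the measured TCP pose, the force, the opening and the grip force at its end, in the units of the state.
- env.observe(): the state, without advancing time (a new reading comes with each control period).
- get_image(name): name is "side" or "top"; returns a dict with "img" (384x512x3 uint8, red, green, blue), "z_map" (384x512 float32, m along the optical axis (not along the pixel's ray), 0 where there is no reading), "intrinsics" (3x3 intrinsics, pixels), "rvec" (rotation vector, rad) and "tvec" (3), from world to camera coordinates, as OpenCV has them. Camera axes: x right, y down, z forward; pixel columns grow to the right and rows downward; lengths in m; the calibration is good to about 2 mm. A picture is of the moment at which its call begins.
- close_job(): hands the job in; it is judged then, once.
The state is a dict: "time_s": time; "q": joint angles; "qvel": joint speeds; "joint_efforts": joint torques, N m; "position": TCP position; "tool_rot": TCP orientation; "ft_force": force on the tool from outside, world axes, zero at the start; "wrist_torque": the same for the moment, N m; "grip_width": finger opening in m; "gripper_force": force on a finger pad.
Only numpy, scipy, OpenCV 4.12 (cv2) and the standard library are available. Lean on these libraries where they do the work, as an engineer would, in place of code of your own. Each camera call takes 0.05 s, during which the arm holds its last target. There are 200 camera calls.

## Task

Take the pile on the green cutting mat apart from the top down, setting each thing straight into its own place: the green-capped paint jar into the hole of the wooden block, the yellow-lidded box and then the blue-lidded box flat, centred and lengthwise on the pad of its own colour, and last the white palette into its grey holder, one short edge tucked under the red lip and the other lowered inside the black stop so that it lies flat. Keep the paint jar upright, let go of everything, and do not disturb the rinse jar and the glue bottle or anything already placed.

Things in the scene. Friction and masses are not known exactly. Their poses are not given: they have to be found in the camera images.
- paint_jar: Paint jar, top of the pile: round, 32 mm diameter, 42 mm tall, green glass with a bright green cap, about 60 g. Origin: centre of its underside, z up. It stands centred on the lid of the yellow box.
- yellow_box: Small clear parts box with a yellow lid, 54 (x) x 38 (y) x 20 mm tall, about 60 g, closed and rigid with a flat lid. Origin: centre of its underside, x along its length, z up. It lies centred (within 2 mm) on the blue box.
- blue_box: Larger clear parts box with a blue lid, 76 (x) x 50 (y) x 24 mm tall, about 110 g, closed and rigid with a flat lid. Origin: centre of its underside, x along its length, z up. It lies centred (within 2 mm) on the palette.
- palette: White paint-mixing palette, bottom of the pile: a flat rigid plate 100 (x) x 60 (y) x 10 mm thick with small coloured paint dots near its short edges, about 90 g, the same either way round. Origin: centre of its underside, x along its length, z up. It lies on the green cutting mat, whose top is 3 mm above the table.
- jar_block: Place of the paint jar: fixed wooden block 72 x 72 x 18 mm tall with one round blind hole in the middle, 40 mm wide and 12 mm deep (its floor is 6 mm above the origin), with a green ring painted round the mouth. Origin: centre of its underside, on the table.
- yellow_pad: Place of the yellow-lidded box: fixed flat yellow pad 106 (x) x 80 (y) x 6 mm thick with a dark middle. Origin: centre of its underside, on the table, x along its length.
- blue_pad: Place of the blue-lidded box: fixed flat blue pad 106 (x) x 80 (y) x 6 mm thick with a dark middle. Origin: centre of its underside, on the table, x along its length.
- palette_holder: Fixed palette holder, open at both sides. Origin: centre underneath, on the table; +x along it to the red lip. mm: grey support 44 wide, top at z 12; red wall's inner face x 53, lip back to x 43, underside z 30, top 36; black stop x -53 to -61, top z 22. The palette lies on the support between wall and stop, edge under the lip, entering tilted 8-15 deg, lip edge lower.
- rinse_jar: Bystander: closed clear glass jar with a steel lid, 68 mm diameter, 80 mm tall, beyond the mat, loose. Origin: centre of its underside. Leave it alone.
- glue_bottle: Bystander: small white glue bottle with an orange pointed nozzle, 29 mm diameter, 68 mm tall, loose, beside the mat on the robot's right. Origin: centre of its underside. Leave it alone.
Not all that is in view belongs to the job. What is shaped like the yellow_box but pink is not meant.

How it is judged (in metres and radians):
On the way, in this order (a step that is already met when the one before it is completed fails the run):
1. the paint jar stands released in the hole of the wooden block (horizontal distance between paint_jar and jar_block below 0.008 m and z of paint_jar in the frame of jar_block below 0.01 m and angle between paint_jar's own z axis and vertical below 0.12 rad and contact force between paint_jar and the fingers below 0.2 N and linear speed of paint_jar below 0.02 m/s and angular speed of paint_jar below 0.2 rad/s), for 0.2 s.
2. the yellow-lidded box lies released on the yellow pad (horizontal distance between yellow_box and yellow_pad below 0.012 m and z of yellow_box in the frame of yellow_pad between 0.002 and 0.01 m and angle between yellow_box's own z axis and vertical below 0.1 rad and angle between the x axis of yellow_box and the x axis of yellow_pad, either way round below 0.2 rad and contact force between yellow_box and the fingers below 0.2 N and linear speed of yellow_box below 0.02 m/s and angular speed of yellow_box below 0.2 rad/s), for 0.2 s.
3. the blue-lidded box lies released on the blue pad (horizontal distance between blue_box and blue_pad below 0.012 m and z of blue_box in the frame of blue_pad between 0.002 and 0.01 m and angle between blue_box's own z axis and vertical below 0.1 rad and angle between the x axis of blue_box and the x axis of blue_pad, either way round below 0.2 rad and contact force between blue_box and the fingers below 0.2 N and linear speed of blue_box below 0.02 m/s and angular speed of blue_box below 0.2 rad/s), for 0.2 s.
4. the palette lies released and flat in its holder, one edge under the lip (x of palette in the frame of palette_holder between -0.006 and 0.006 m and y of palette in the frame of palette_holder between -0.01 and 0.01 m and z of palette in the frame of palette_holder between 0.009 and 0.0155 m and angle between palette's own z axis and vertical below 0.06 rad and angle between the x axis of palette and the x axis of palette_holder, either way round below 0.2 rad and contact force between palette and the fingers below 0.2 N and linear speed of palette below 0.02 m/s and angular speed of palette below 0.2 rad/s), for 0.2 s.
At the end, for the whole second after the job is handed in: Released, at rest: jar upright in its hole (8 mm, 0.12 rad); boxes flat on own pads (12 mm, 0.1 rad tilt, 0.2 rad yaw); palette flat on the support under the lip (6 mm along, 10 mm across, 0.06 rad tilt, 0.2 rad yaw). Rinse jar and glue bottle upright, within 25 mm of their starts (all of step 1 and all of step 2 and all of step 3 and all of step 4 and distance of each of rinse_jar, glue_bottle from where it was at the start of the episode below 0.025 m and angle between each of rinse_jar, glue_bottle's own z axis and vertical below 0.15 rad); the robot touches nothing.
It fails at once if the paint jar is tipped over (more than 0.8 rad) (angle between paint_jar's own z axis and vertical above 0.8 rad).
It fails at once if the rinse jar is moved more than 25 mm or tipped over (distance of rinse_jar from where it was at the start of the episode above 0.025 m or angle between rinse_jar's own z axis and vertical above 0.5 rad).
It fails at once if the glue bottle is moved more than 25 mm or tipped over (distance of glue_bottle from where it was at the start of the episode above 0.025 m or angle between glue_bottle's own z axis and vertical above 0.5 rad).
It also fails if it takes over 122 s, if anything falls off the work surface, if the arm or the gripper's body presses on something with over 40 N, if the wrist force passes 120 N, or if a joint passes its speed limit or range.

## Working session

There is one attempt and no reset: what is moved stays moved. The work goes in short steps, Python scripts to look and compute and a tool call to move; the robot and the scene stay as the last step left them, time stands still between calls to the robot, and variables do not carry over. Pictures are saved under pics/ and viewed, at most 14 in all, crops included, and the job is handed in when it is done.

Besides the shell and the picture viewer there is one more tool, called after "Emit:" in YAML: its name, and indented under it one key for each argument. step_arm: Moves the arm, as the interface text tells. Its arguments: {"type":"object","properties":{"targets":{"type":"array","items":{"type":"array"}},"jaw":{"type":"number"},"grip_force":{"type":"number"}},"required":["targets"]}

```bash
mkdir -p pics; ls
cat > h.py <<'E'
import numpy as np, cv2
from rig import env, get_image
def cam(n):
    d=get_image(n); d['R']=cv2.Rodrigues(np.array(d['rvec'],float))[0]; d['t']=np.array(d['tvec'],float).ravel(); return d
def ray(d,px,z):
    px=np.atleast_2d(np.array(px,float)); K=np.array(d['intrinsics'])
    r=np.c_[px,np.ones(len(px))]@np.linalg.inv(K).T@d['R']; c=-d['R'].T@d['t']
    return c+r*((z-c[2])/r[:,2])[:,None]
def pts(d):
    K=np.array(d['intrinsics']); v,u=np.mgrid[:384,:512]; z=d['z_map']
    P=np.stack([(u-K[0,2])/K[0,0]*z,(v-K[1,2])/K[1,1]*z,z],-1)
    return (P-d['t'])@d['R']
def save(d,n): cv2.imwrite('pics/'+n,cv2.cvtColor(d['img'],cv2.COLOR_RGB2BGR))
E
python3 - <<'E'
from h import *
o=env.observe(); print(o)
ims=[]
for n in('top','side'):
    d=cam(n); save(d,n+'0.png'); print(n,-d['R'].T@d['t'],d['R'][2],d['intrinsics'])
    np.savez(n+'0.npz',**d)
E
```

```text
pics
{'time_s': 0.0, 'q': array([ 6.26646652e+01,  2.18406878e+01,  7.43854877e+01, -1.12955789e-03,
        8.38565740e+01, -1.23360582e+01]), 'qvel': array([-0.06807079, -0.044655  ,  0.06880011, -0.05557846, -0.02581643,
        0.01483982]), 'joint_efforts': array([ 1.13163584e-03, -4.48454225e+01, -2.31283021e+01, -1.36572839e-04,
        4.67792837e-03, -5.14537106e-06]), 'position': array([0.14219981, 0.53095982, 0.20551031]), 'tool_rot': array([[-9.65929550e-01,  2.58804341e-01, -6.45783244e-04],
       [ 2.58804985e-01,  9.65928730e-01, -1.29197710e-03],
       [ 2.89411307e-04, -1.41509078e-03, -9.99998957e-01]]), 'ft_force': array([ 0.57905514, -0.77440358,  0.23204531]), 'wrist_torque': array([-0.00312747,  0.00922879,  0.04048432]), 'gripper_force': 0.0, 'grip_width': 0.08541317554001825}
top [0.50874543 0.00635754 1.14132853] [ 0.03894732 -0.00868614 -0.99920351] [[385.50767538   0.         250.94089648]
 [  0.         385.50767538 187.31909059]
 [  0.           0.           1.        ]]
side [ 0.09371698 -0.68325734  0.73532042] [ 0.43001887  0.63859689 -0.63818319] [[485.15675881   0.         254.05441118]
 [  0.         485.15675881 188.30436673]
 [  0.           0.           1.        ]]
```

View pics/top0.png

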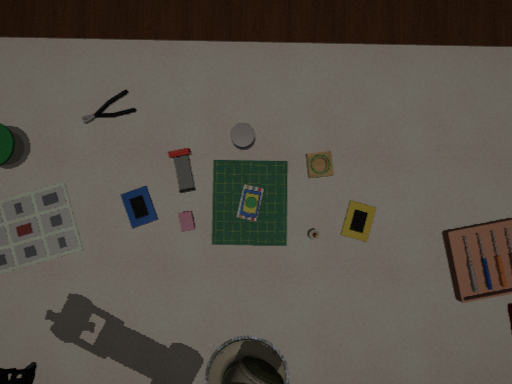

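View pics/side0.png

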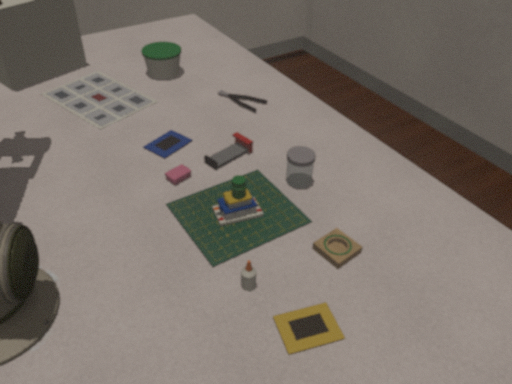

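The top view shows the pile at (250,203), block (319,165), yellow pad (358,221), blue pad (139,207), holder (182,170) with its red lip at the top, rinse jar (242,135) and glue bottle (313,233). The pink box at (187,221) is the decoy; the yellow box is the yellow rim directly under the green cap at (251,203). I'll confirm it in an enlarged crop.

```bash
cat > m.py <<'E'
from h import *
def rect(d,mask,z,win,name):
    u0,u1,v0,v1=win; m=np.zeros(mask.shape,np.uint8); m[v0:v1,u0:u1]=mask[v0:v1,u0:u1]
    v,u=np.nonzero(m)
    if len(u)<5: print(name,'none');return
    P=ray(d,np.c_[u,v],z)[:,:2]
    (c,s,a)=cv2.minAreaRect((P*1000).astype(np.float32)); 
    if s[0]<s[1]: s=s[::-1];a+=90
    print(name,len(u),'c',np.round(c,1),'size',np.round(s,1),'long-axis deg',round((a+90)%180-90,1),'mean',np.round(P.mean(0)*1000,1))
E
python3 - <<'E'
from m import *
L=lambda n:{k:v for k,v in np.load(n+'0.npz').items()}
d=L('top'); H=cv2.cvtColor(d['img'],cv2.COLOR_RGB2HSV); h,s,v=[H[...,i].astype(int) for i in range(3)]
R,G,B=[d['img'][...,i].astype(int) for i in range(3)]
yel=(h>20)&(h<35)&(s>120)&(v>60); blu=(h>100)&(h<125)&(s>120); red=((h<8)|(h>172))&(s>140)
gr=(h>45)&(h<80)&(s>150)&(v>110)
rect(d,yel|((v<50)),.006,(335,385,190,250),'ypad')
rect(d,blu|(v<50),.006,(112,165,180,235),'bpad')
rect(d,red,.036,(160,198,140,165),'lip')
rect(d,(s<60)&(v<115)&(v>20),.012,(165,205,158,186),'support')
rect(d,v<50,.022,(170,205,182,200),'stop')
rect(d,(h>10)&(h<32)&(s>75)|((h>=32)&(h<60)&(s>70)),.018,(298,340,143,187),'block')
rect(d,(h>32)&(h<60)&(s>70),.018,(298,340,143,187),'ring')
rect(d,gr,.099,(235,268,183,225),'cap')
rect(d,yel,.057,(230,272,178,230),'ylid')
rect(d,blu,.037,(230,272,178,230),'blid')
white=(s<60)&(v>100)
rect(d,white|blu|yel|red,.013,(230,272,178,230),'palette')
rect(d,(s<50)&(v<170)&(v>90),.08,(225,262,118,153),'rinse')
P=pts(d)
for n,w in dict(cap=(244,257,196,210),block=(308,330,152,160),glue=(308,318,228,240),rinse=(236,248,130,142),support=(182,188,166,180),lip=(175,186,150,155)).items():
    q=P[w[2]:w[3],w[0]:w[1]].reshape(-1,3); print(n,np.round(np.median(q,0),4),round(q[:,2].max(),4))
c1=cv2.resize(d['img'][140:245,110:215],None,fx=5,fy=5,interpolation=2)[:, :]
c2=cv2.resize(d['img'][175:230,225:280],(525,525),interpolation=2)
im=np.hstack([c1,c2]); im=cv2.resize(im,(800,400)); cv2.imwrite('pics/c1.png',im[...,::-1]*1)
d=L('side'); c3=cv2.resize(d['img'][130:290,160:310],(750,600) ,interpolation=2); cv2.imwrite('pics/c2.png',np.clip(c3[...,::-1]*1.6,0,255))
E
```

```text
ypad 934 c [ 459.9 -320.3] size [104.5  78.2] long-axis deg -15.1 mean [ 459.7 -320.4]
bpad 926 c [491.9 323.9] size [103.   77.4] long-axis deg 20.6 mean [491.7 324. ]
lip 127 c [648.5 205.4] size [60.7 17.6] long-axis deg -77.6 mean [648.9 205.1]
support 1120 c [596.  192.1] size [114.6  79.4] long-axis deg -89.0 mean [596. 192.]
stop 50 c [543.7 181.9] size [43.6 15. ] long-axis deg -66.3 mean [543.4 182. ]
block 614 c [ 624.2 -202.9] size [73.3 72.7] long-axis deg -83.1 mean [ 624.2 -202.8]
ring 74 c [ 624.2 -203.1] size [55.8 52.9] long-axis deg -89.0 mean [ 623.8 -204.7]
cap none
ylid 133 c [507.2  -2.3] size [52.9 35.3] long-axis deg -10.4 mean [505.8  -1.4]
blid 132 c [506.4  -1.3] size [76.2 46.9] long-axis deg -9.7 mean [506.8   0.7]
palette 339 c [ 5.085e+02 -2.000e-01] size [96.5 55. ] long-axis deg -12.7 mean [508.   -0.6]
rinse 1040 c [694.8  21.4] size [99.9 94.8] long-axis deg -89.0 mean [694.6  22.2]
cap [ 0.5083 -0.0008  0.0951] 0.1023
block [ 0.6481 -0.2011  0.0174] 1.1413
glue [ 0.4237 -0.1805  0.0413] 0.0711
rinse [0.6924 0.0244 0.0799] 1.1413
support [0.5931 0.1919 0.0113] 0.018
lip [0.6501 0.2021 0.0357] 0.0409[ WARN:0@0.827] global loadsave.cpp:1063 imwrite_ Unsupported depth image for selected encoder is fallbacked to CV_8U.
```

View pics/c1.png

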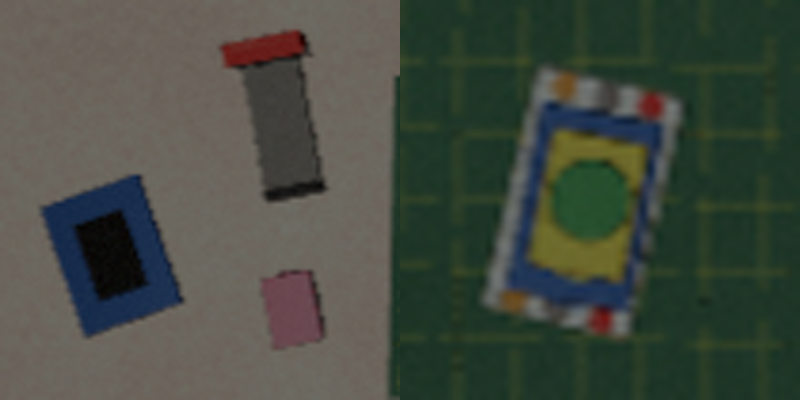

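View pics/c2.png

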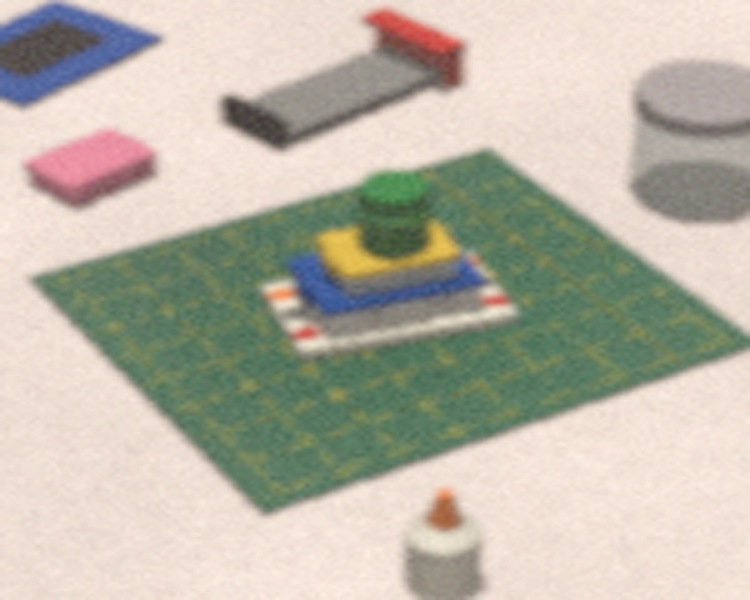

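The crops confirm the stack: green-capped jar on the yellow-lidded box, then the blue-lidded box, then the white palette with paint dots. The pink box stands apart beside the holder and is not meant. Next I'll refine the centres in both views.

```bash
cat >> m.py <<'E'
from scipy.spatial.transform import Rotation as Ro
def go(p,yaw,tilt=None,cur=None):
    """rows numbers: world TCP p(m), yaw deg of tool y axis; returns fractions from measured pose"""
    o=env.observe(); R=np.array(o['tool_rot']); pc=np.array(o['position'])
    a=np.radians(yaw); y=np.array([np.cos(a),np.sin(a),0]); z=np.array([0,0,-1.]); Rt=np.c_[np.cross(y,z),y,z]
    if tilt is not None: Rt=Ro.from_rotvec(np.radians(tilt)*y).as_matrix()@Rt
    print(np.round(R.T@(np.array(p)-pc)/.3,4), np.round(Ro.from_matrix(R.T@Rt).as_rotvec(degrees=True)/45,4))
E
python3 - <<'E'
from m import *
L=lambda n:{k:v for k,v in np.load(n+'0.npz').items()}
for cn in('top','side'):
    d=L(cn); H=cv2.cvtColor(d['img'],cv2.COLOR_RGB2HSV); h,s,v=[H[...,i].astype(int) for i in range(3)]
    yel=(h>20)&(h<35)&(s>120)&(v>60); blu=(h>100)&(h<125)&(s>120); red=((h<8)|(h>172))&(s>140)
    if cn=='top':
        gr=(h>50)&(h<85)&(s>120)&(v>75)
        rect(d,gr,.099,(240,262,190,216),'cap'); print(H[203,251],H[170,240])
        rect(d,yel|gr,.057,(230,272,178,230),'ylid'); rect(d,yel|gr|blu,.037,(230,272,178,230),'blid')
        rect(d,(s<60)&(v>40)&(v<105),.012,(172,200,158,188),'support'); print(H[172,184],H[172,200])
        P=pts(d); 
        for n,z0,z1,w in (('glue',.03,.08,(300,326,220,246)),('holderhi',.009,.016,(168,200,145,195)),('liphi',.03,.045,(160,200,140,165)),('stop',.018,.027,(172,202,180,198))):
            q=P[w[2]:w[3],w[0]:w[1]].reshape(-1,3); q=q[(q[:,2]>z0)&(q[:,2]<z1)]
            c,sz,a=cv2.minAreaRect((q[:,:2]*1000).astype(np.float32)); print(n,len(q),np.round(c,1),np.round(sz,1),a)
    else:
        rect(d,yel|(v<60),.006,(265,350,295,355),'ypad'); rect(d,blu|(v<60),.006,(138,198,125,160),'bpad')
        gr=(h>50)&(h<85)&(s>140)&(v>85); rect(d,gr,.099,(228,250,174,185),'cap')
        rect(d,((h>10)&(h<32)&(s>75))|((h>=32)&(h<70)&(s>60)),.018,(308,368,225,270),'block')
go([.508,-.001,.15],78.5)
E
```

```text
cap 69 c [509.7  -3.5] size [21.6 21.6] long-axis deg -89.1 mean [509.9  -3.2]
[ 65 131  78] [ 71 118  52]
ylid 202 c [507.2  -2.3] size [52.9 35.3] long-axis deg -10.4 mean [507.2  -2.2]
blid 334 c [506.4  -1.3] size [76.2 46.9] long-axis deg -9.7 mean [507.   -1.1]
support 528 c [593.2 194.3] size [96.5 51.8] long-axis deg 11.8 mean [593.2 194.3]
[18 20 65] [ 19  33 108]
glue 84 [ 420.2 -182.3] [27.9 25.8] 87.07365417480469
holderhi 449 [596.4 196.5] [120.1  50.4] 8.418509483337402
liphi 132 [648.6 208.3] [18.7 59.8] 11.996499061584473
stop 41 [542.4 184.8] [ 7.5 41.5] 12.053470611572266
ypad 2000 c [ 459.  -323.1] size [102.8  77.6] long-axis deg -14.9 mean [ 457.8 -324.3]
bpad 267 c [490.9 320.6] size [93.  66.5] long-axis deg 20.9 mean [489.5 320.1]
cap none
block 998 c [ 620.1 -209.1] size [80.8 76.2] long-axis deg 7.4 mean [ 620.5 -209.6]
[-1.6368 -1.397   0.1866] [-0.0016 -0.0004 -0.0779]
```

Emit:
step_arm:
  targets:
    - [[-0.82, -0.7, 0.02], [0, 0, -0.078]]
    - [[-0.82, -0.7, 0.02], [0, 0, -0.078]]
    - [[-0.82, -0.7, 0.02], [0, 0, -0.078]]
    - [[-0.82, -0.7, 0.02], [0, 0, -0.078]]
    - [[-0.82, -0.7, 0.02], [0, 0, -0.078]]
    - [[-0.82, -0.7, 0.02], [0, 0, -0.078]]
    - [[-0.82, -0.7, 0.02], [0, 0, -0.078]]
    - [[-0.82, -0.7, 0.02], [0, 0, -0.078]]
    - [[-0.82, -0.7, 0.02], [0, 0, -0.078]]
    - [[-0.82, -0.7, 0.02], [0, 0, -0.078]]
  jaw: 60
  grip_force: 25

```text
time_s: 0.93
position: [0.3262, 0.2637, 0.1999]
tool_rot: [[-0.979, 0.203, -0.001], [0.203, 0.979, -0.0], [0.001, -0.0, -1.0]]
ft_force: [0.2, 0.6, -0.7]
grip_width: 0.0602
gripper_force: 0.0
```

```bash
python3 -c "
from m import *
go([.5085,-.0025,.14],79);go([.5085,-.0025,.073],79)"
```

```text
[-0.775  -0.7457  0.1995] [-0.0003 -0.0008 -0.0154]
[-0.7751 -0.7456  0.4228] [-0.0003 -0.0008 -0.0154]
```

Emit:
step_arm:
  targets:
    - [[-0.775, -0.746, 0.1], [0, 0, -0.015]]
    - [[-0.775, -0.746, 0.1], [0, 0, -0.015]]
    - [[-0.775, -0.746, 0.1], [0, 0, -0.015]]
    - [[-0.775, -0.746, 0.1], [0, 0, -0.015]]
    - [[-0.775, -0.746, 0.1], [0, 0, -0.015]]
    - [[-0.775, -0.746, 0.1], [0, 0, -0.015]]
    - [[-0.775, -0.746, 0.1], [0, 0, -0.015]]
    - [[-0.775, -0.746, 0.1], [0, 0, -0.015]]
    - [[-0.775, -0.746, 0.2], [0, 0, -0.015]]
    - [[-0.775, -0.746, 0.2], [0, 0, -0.015]]

```text
time_s: 1.77
position: [0.5073, -0.0004, 0.1359]
tool_rot: [[-0.982, 0.188, -0.008], [0.188, 0.982, 0.002], [0.008, 0.001, -1.0]]
ft_force: [-0.8, 0.7, -0.6]
grip_width: 0.0594
gripper_force: 0.0
```

```bash
python3 -c "
from m import *
go([.5085,-.0025,.073],79)
d=cam('side'); cv2.imwrite('pics/s1.png',np.clip(cv2.resize(d['img'][90:250,160:320],(640,640),interpolation=2)[...,::-1]*1.5,0,255).astype(np.uint8))"
```

```text
[-0.007  -0.0064  0.2096] [ 0.0008 -0.0102  0.0031]
```

View pics/s1.png

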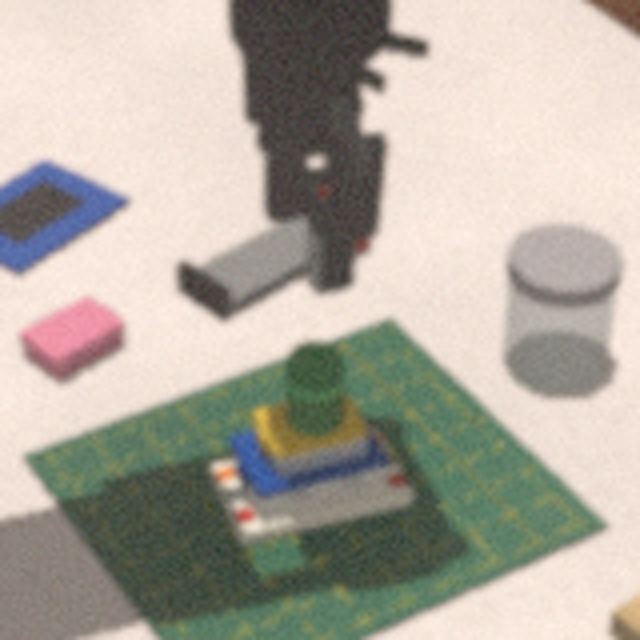

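The open fingers hang above the jar (cap at (315,370) in the crop), with clear space all round. Descending.

Emit:
step_arm:
  targets:
    - [[-0.005, -0.005, 0.05], [0, 0, 0]]
    - [[-0.005, -0.005, 0.1], [0, 0, 0]]
    - [[-0.005, -0.005, 0.15], [0, 0, 0]]
    - [[-0.005, -0.005, 0.19], [0, 0, 0]]
    - [[-0.005, -0.005, 0.21], [0, 0, 0]]
    - [[-0.005, -0.005, 0.21], [0, 0, 0]]
    - [[-0.005, -0.005, 0.21], [0, 0, 0]]
    - [[-0.005, -0.005, 0.21], [0, 0, 0]]

```text
time_s: 2.48
position: [0.5105, -0.0022, 0.0783]
tool_rot: [[-0.982, 0.187, 0.002], [0.187, 0.982, -0.0], [-0.002, -0.0, -1.0]]
ft_force: [-0.2, -0.0, 0.9]
grip_width: 0.06
gripper_force: 0.0
```

Emit:
step_arm:
  targets:
    - [[0, 0, 0], [0, 0, 0]]
    - [[0, 0, 0], [0, 0, 0]]
    - [[0, 0, 0], [0, 0, 0]]
    - [[0, 0, 0], [0, 0, 0]]
    - [[0, 0, 0], [0, 0, 0]]
    - [[0, 0, 0], [0, 0, 0]]
  jaw: 25

```text
time_s: 2.98
position: [0.5101, -0.0027, 0.0772]
tool_rot: [[-0.982, 0.188, -0.0], [0.188, 0.982, -0.0], [0.0, -0.0, -1.0]]
ft_force: [0.6, 0.8, 0.4]
grip_width: 0.0251
gripper_force: 0.0
```

Emit:
step_arm:
  targets:
    - [[0, 0, -0.05], [0, 0, 0]]
    - [[0, 0, -0.1], [0, 0, 0]]
    - [[0, 0, -0.15], [0, 0, 0]]
    - [[0, 0, -0.2], [0, 0, 0]]
    - [[0, 0, -0.2], [0, 0, 0]]
    - [[0, 0, -0.2], [0, 0, 0]]

```text
time_s: 3.48
position: [0.5102, -0.0027, 0.1373]
tool_rot: [[-0.982, 0.188, 0.001], [0.188, 0.982, -0.0], [-0.001, -0.0, -1.0]]
ft_force: [0.7, -0.5, -0.5]
grip_width: 0.025
gripper_force: 0.0
```

```bash
python3 -c "
from m import *
go([.624,-.2035,.12],79);go([.624,-.2035,.06],79)
d=cam('side'); cv2.imwrite('pics/s2.png',np.clip(cv2.resize(d['img'][90:250,160:320],(640,640),interpolation=2)[...,::-1]*1.5,0,255).astype(np.uint8))"
```

```text
[-0.4981 -0.5862  0.0582] [-0.0001  0.0014  0.004 ]
[-0.4979 -0.5862  0.2582] [-0.0001  0.0014  0.004 ]
```

View pics/s2.png

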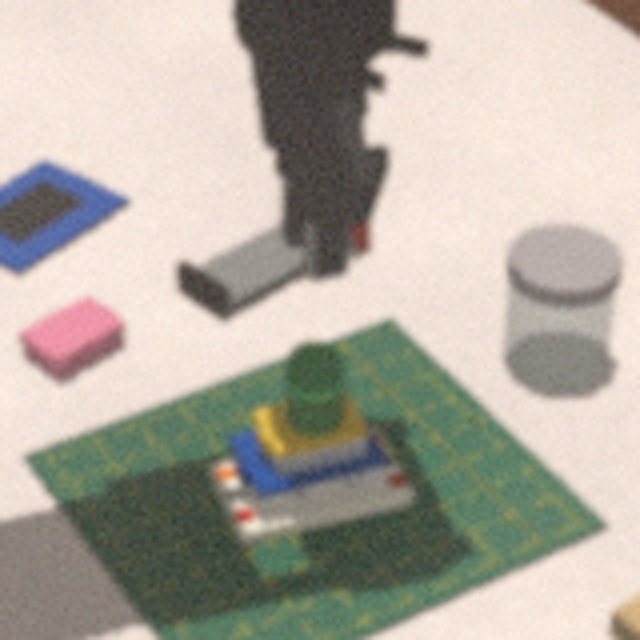

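The fingers closed to 25 mm with nothing in them, and the jar still stands on the yellow lid. I'll check the geometry: where the TCP projects against the jar.

```bash
python3 -c "
from m import *
d=cam('side'); o=env.observe(); p=o['position']
for q in (p,[.5085,-.0025,.099],[.5085,-.0025,.057]):
    print(cv2.projectPoints(np.array([q],float),d['rvec'],d['tvec'],np.array(d['intrinsics']),None)[0].ravel())
P=pts(d)
for u in (236,239,242):
  for v in range(172,204,4): print(u,v,np.round(P[v,u]*1000))
print(np.round(P[150:160:3,238:246:2].reshape(-1,3)*1000))
"
```

```text
[237.5881718  164.74707204]
[237.09897794 179.06876687]
[237.08220882 194.29655347]
236 172 [586. 130.  -1.]
236 176 [513.   9.  98.]
236 180 [506.  -2.  97.]
236 184 [500. -12.  96.]
236 188 [500. -12.  85.]
236 192 [498. -15.  77.]
236 196 [499. -13.  64.]
236 200 [498. -16.  56.]
239 172 [592. 126.  -1.]
239 176 [517.   4.  99.]
239 180 [511.  -6.  98.]
239 184 [504. -17.  98.]
239 188 [505. -16.  86.]
239 192 [504. -18.  77.]
239 196 [504. -18.  66.]
239 200 [503. -19.  55.]
242 172 [597. 120.   1.]
242 176 [525.   4.  96.]
242 180 [  94. -683.  735.]
242 184 [509. -22.  99.]
242 188 [511. -18.  84.]
242 192 [510. -20.  75.]
242 196 [510. -20.  65.]
242 200 [508. -23.  56.]
[[498. -22. 189.]
 [499. -28. 192.]
 [503. -29. 191.]
 [508. -29. 190.]
 [499. -21. 181.]
 [499. -29. 186.]
 [504. -28. 184.]
 [508. -29. 183.]
 [500. -20. 173.]
 [500. -27. 177.]
 [505. -27. 175.]
 [509. -27. 174.]
 [500. -20. 166.]
 [500. -27. 170.]
 [507. -23. 165.]
 [513. -21. 161.]]
```

```bash
python3 -c "
from m import *
d=cam('side'); P=pts(d); o=env.observe(); print(o['position'],o['grip_width'],o['time_s'])
for u in range(234,252,3):
  print(u,[(v,*[int(x) for x in np.round(P[v,u]*1000)]) for v in range(152,166,2)])
d=cam('top'); P=pts(d); q=P[150:260,200:300].reshape(-1,3); q=q[(q[:,2]>.11)&(q[:,2]<.6)]; print(np.round(q.min(0),3),np.round(q.max(0),3)); 
"
```

```text
[ 0.50956048 -0.00254987  0.13613634] 0.024883923080759793 3.6333
234 [(152, 509, 10, 161), (154, 611, 181, 13), (156, 609, 178, 10), (158, 607, 175, 6), (160, 608, 176, -2), (162, 601, 165, 1), (164, 598, 160, -1)]
237 [(152, 497, -20, 183), (154, 497, -21, 180), (156, 497, -20, 174), (158, 497, -22, 170), (160, 498, -20, 164), (162, 609, 163, 0), (164, 606, 158, -2)]
240 [(152, 499, -29, 188), (154, 500, -27, 182), (156, 499, -29, 178), (158, 500, -28, 173), (160, 505, -20, 161), (162, 615, 158, 1), (164, 612, 154, -2)]
243 [(152, 506, -28, 185), (154, 505, -31, 182), (156, 507, -28, 175), (158, 507, -28, 170), (160, 628, 165, -2), (162, 623, 156, -1), (164, 618, 149, -1)]
246 [(152, 512, -30, 184), (154, 512, -30, 180), (156, 513, -29, 173), (158, 513, -28, 168), (160, 633, 158, 0), (162, 627, 149, 1), (164, 622, 140, 3)]
249 [(152, 657, 183, 1), (154, 653, 175, 1), (156, 648, 168, 1), (158, 643, 159, 2), (160, 640, 155, -1), (162, 634, 146, 1), (164, 631, 141, 0)]
[ 0.412 -0.072  0.393] [0.566 0.082 0.504]
```

The side depth puts the fingertips about 23 mm above the reported TCP (tip z ≈ 0.160, TCP z 0.136), so the fingers closed just above the cap. I'll allow for this from here on and aim the TCP at z ≈ 0.051 for the jar.

Emit:
step_arm:
  targets:
    - [[0, 0, 0], [0, 0, 0]]
    - [[0, 0, 0], [0, 0, 0]]
    - [[0, 0, 0], [0, 0, 0]]
    - [[0, 0, 0], [0, 0, 0]]
    - [[0, 0, 0], [0, 0, 0]]
  jaw: 60

```text
time_s: 4.1
position: [0.51, -0.0027, 0.1371]
tool_rot: [[-0.982, 0.188, -0.0], [0.188, 0.982, -0.0], [0.0, -0.0, -1.0]]
ft_force: [-0.7, 0.2, 0.2]
grip_width: 0.0596
gripper_force: 0.0
```

Emit:
step_arm:
  targets:
    - [[0, 0, 0.07], [0, 0, 0]]
    - [[0, 0, 0.14], [0, 0, 0]]
    - [[0, 0, 0.2], [0, 0, 0]]
    - [[0, 0, 0.25], [0, 0, 0]]
    - [[0, 0, 0.28], [0, 0, 0]]
    - [[0, 0, 0.285], [0, 0, 0]]
    - [[0, 0, 0.285], [0, 0, 0]]
    - [[0, 0, 0.285], [0, 0, 0]]

```text
time_s: 4.77
position: [0.5106, -0.0028, 0.0524]
tool_rot: [[-0.982, 0.188, 0.001], [0.188, 0.982, -0.0], [-0.001, -0.0, -1.0]]
ft_force: [-0.0, -0.4, 0.3]
grip_width: 0.0597
gripper_force: 0.0
```

Emit:
step_arm:
  targets:
    - [[0, 0, 0], [0, 0, 0]]
    - [[0, 0, 0], [0, 0, 0]]
    - [[0, 0, 0], [0, 0, 0]]
    - [[0, 0, 0], [0, 0, 0]]
    - [[0, 0, 0], [0, 0, 0]]
    - [[0, 0, 0], [0, 0, 0]]
  jaw: 25

```text
time_s: 5.27
position: [0.5104, -0.0028, 0.0524]
tool_rot: [[-0.982, 0.188, 0.001], [0.188, 0.982, -0.0], [-0.001, -0.0, -1.0]]
ft_force: [-1.7, 0.0, 6.4]
grip_width: 0.0313
gripper_force: 24.6
```

Emit:
step_arm:
  targets:
    - [[0, 0, -0.04], [0, 0, 0]]
    - [[0, 0, -0.08], [0, 0, 0]]
    - [[0, 0, -0.13], [0, 0, 0]]
    - [[0, 0, -0.18], [0, 0, 0]]
    - [[0, 0, -0.21], [0, 0, 0]]
    - [[0, 0, -0.22], [0, 0, 0]]
    - [[0, 0, -0.22], [0, 0, 0]]
    - [[0, 0, -0.22], [0, 0, 0]]

```text
time_s: 5.93
position: [0.5097, -0.0026, 0.117]
tool_rot: [[-0.982, 0.188, -0.001], [0.188, 0.982, 0.0], [0.001, 0.0, -1.0]]
ft_force: [0.1, -0.8, -0.6]
grip_width: 0.0311
gripper_force: 25.0
```

```bash
python3 -c "
from m import *
go([.625,-.2035,.118],79)
d=cam('side'); P=pts(d); cv2.imwrite('pics/s3.png',np.clip(cv2.resize(d['img'][90:250,160:320],(640,640),interpolation=2)[...,::-1]*1.5,0,255).astype(np.uint8))
for u in (234,237,240):print(u,[(v,*[int(x) for x in np.round(P[v,u]*1000)]) for v in range(156,206,3)])
"
```

```text
[-0.5031 -0.5857 -0.0038] [ 0.0001 -0.0012  0.004 ]
234 [(156, 501, -4, 162), (159, 498, -7, 158), (162, 496, -11, 154), (165, 498, -7, 143), (168, 496, -11, 139), (171, 497, -8, 129), (174, 496, -11, 123), (177, 569, 112, 2), (180, 563, 102, 2), (183, 558, 93, 1), (186, 551, 82, 3), (189, 547, 75, 0), (192, 507, 7, 57), (195, 502, -1, 57), (198, 497, -8, 56), (201, 492, -18, 57), (204, 492, -18, 48)]
237 [(156, 496, -22, 175), (159, 497, -21, 167), (162, 496, -22, 161), (165, 496, -23, 154), (168, 501, -15, 139), (171, 501, -15, 131), (174, 500, -16, 125), (177, 576, 108, 2), (180, 569, 98, 3), (183, 563, 88, 3), (186, 558, 79, 2), (189, 553, 71, 0), (192, 512, 4, 57), (195, 507, -5, 57), (198, 501, -14, 58), (201, 498, -20, 56), (204, 498, -19, 47)]
240 [(156, 492, -41, 189), (159, 499, -28, 171), (162, 498, -31, 165), (165, 499, -29, 156), (168, 499, -29, 149), (171, 506, -17, 131), (174, 505, -19, 125), (177, 582, 104, 3), (180, 575, 92, 4), (183, 571, 86, 1), (186, 564, 75, 2), (189, 523, 9, 57), (192, 518, 1, 57), (195, 515, -5, 54), (198, 506, -18, 59), (201, 504, -22, 54), (204, 503, -23, 47)]
```

View pics/s3.png

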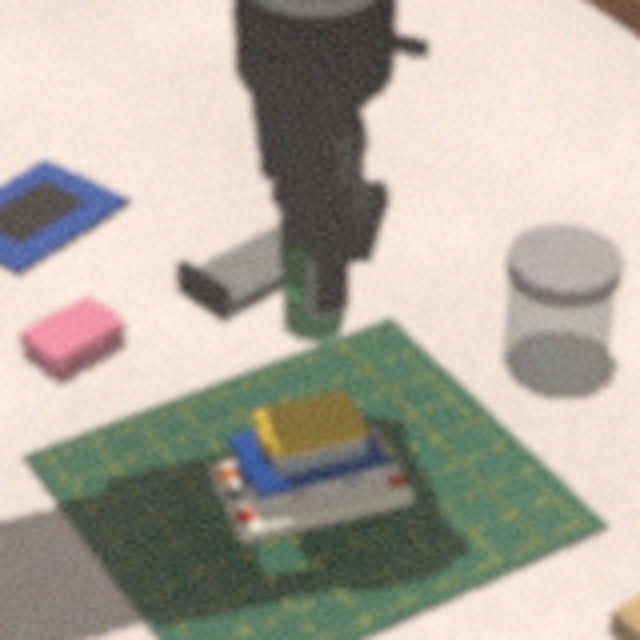

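The jar hangs upright in the fingers, its bottom at about (318,335) in the crop and z 0.122. Carrying it over the block.

Emit:
step_arm:
  targets:
    - [[-0.05, -0.06, 0], [0, 0, 0]]
    - [[-0.13, -0.15, 0], [0, 0, 0]]
    - [[-0.21, -0.24, 0], [0, 0, 0]]
    - [[-0.29, -0.34, 0], [0, 0, 0]]
    - [[-0.37, -0.43, 0], [0, 0, 0]]
    - [[-0.44, -0.51, 0], [0, 0, 0]]
    - [[-0.48, -0.56, 0], [0, 0, 0]]
    - [[-0.502, -0.584, 0], [0, 0, 0]]
    - [[-0.502, -0.584, 0], [0, 0, 0]]
    - [[-0.502, -0.584, 0], [0, 0, 0]]

```text
time_s: 6.82
position: [0.6247, -0.2028, 0.1164]
tool_rot: [[-0.982, 0.188, -0.002], [0.188, 0.982, 0.001], [0.002, 0.001, -1.0]]
ft_force: [-1.4, 0.3, -0.6]
grip_width: 0.031
gripper_force: 25.0
```

Emit:
step_arm:
  targets:
    - [[0, 0, 0.05], [0, 0, 0]]
    - [[0, 0, 0.1], [0, 0, 0]]
    - [[0, 0, 0.15], [0, 0, 0]]
    - [[0, 0, 0.2], [0, 0, 0]]
    - [[0, 0, 0.24], [0, 0, 0]]
    - [[0, 0, 0.27], [0, 0, 0]]
    - [[0, 0, 0.29], [0, 0, 0]]
    - [[0, 0, 0.3], [0, 0, 0]]
    - [[0, 0, 0.3], [0, 0, 0]]

```text
time_s: 7.57
position: [0.6249, -0.2026, 0.0273]
tool_rot: [[-0.982, 0.187, -0.001], [0.187, 0.982, 0.0], [0.001, 0.0, -1.0]]
ft_force: [0.0, -1.0, -0.7]
grip_width: 0.0313
gripper_force: 25.0
```

```bash
python3 -c "
from m import *
go([.6245,-.203,.002],79)
d=cam('side'); P=pts(d); cv2.imwrite('pics/s4.png',np.clip(cv2.resize(d['img'][190:290,280:400],(720,600),interpolation=2)[...,::-1]*1.5,0,255).astype(np.uint8))
H=cv2.cvtColor(d['img'],cv2.COLOR_RGB2HSV); h,s,v=[H[...,i].astype(int) for i in range(3)]
for q in ([.6245,-.203,.018],[.6245,-.203,.03]): print(cv2.projectPoints(np.array([q],float),d['rvec'],d['tvec'],np.array(d['intrinsics']),None)[0].ravel())
"
```

```text
[ 0.0011 -0.0017  0.0844] [ 0.0003 -0.0008  0.0046]
[336.48557708 243.99473981]
[337.26332957 239.87960551]
```

View pics/s4.png

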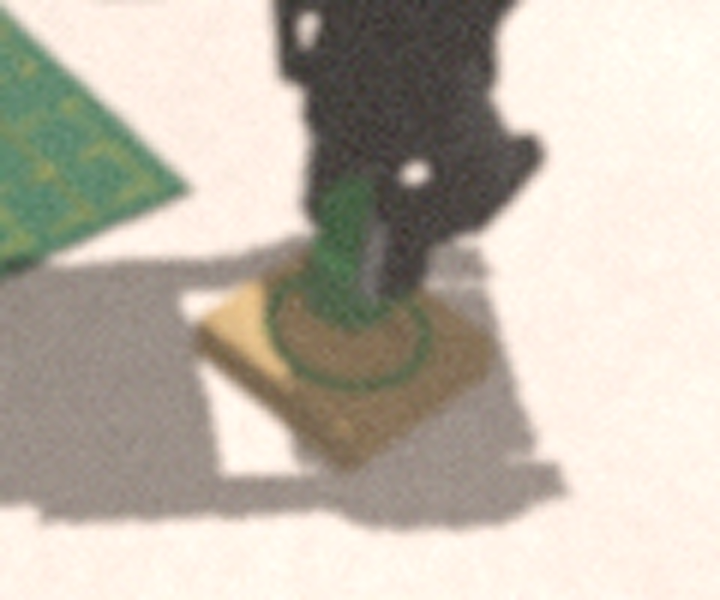

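The jar hangs over the block, its bottom at about (352,326) in the crop, and the ring centre is near (348,337). I'll measure the offset between jar and ring within this view.

```bash
python3 -c "
from m import *
from scipy.optimize import least_squares
d=cam('side'); P=pts(d)
H=cv2.cvtColor(d['img'],cv2.COLOR_RGB2HSV); h,s,v=[H[...,i].astype(int) for i in range(3)]
sub=np.zeros(h.shape,bool); sub[219:262,312:362]=1
g=sub&(h>38)&(h<85)&(s>75)
jar=g&(P[...,2]>.033)&(P[...,2]<.078); q=P[jar]; 
f=least_squares(lambda c:np.hypot(q[:,0]-c[0],q[:,1]-c[1])-.016,[.625,-.2],loss='soft_l1',f_scale=.002); print('jar axis',f.x,len(q),np.abs(f.fun).mean())
ring=g&(P[...,2]<.024)&(P[...,2]>.01); vv,uu=np.nonzero(ring); r=ray(d,np.c_[uu,vv],.018)[:,:2]
f2=least_squares(lambda c:np.hypot(r[:,0]-c[0],r[:,1]-c[1])-c[2],[.625,-.2,.027],loss='soft_l1',f_scale=.002); print('ring',f2.x,len(r),np.abs(f2.fun).mean())
r3=P[ring];print('ring depth mean z',r3[:,2].mean(), 'depth offset xy',(r3[:,:2]-r).mean(0))
lo=jar; vv,uu=np.nonzero(g&~ring&(P[...,2]>.024)); print('jar px',uu.min(),uu.max(),vv.max())
# top ring with circle fit
t=np.load('top0.npz'); t={k:t[k] for k in t}; H=cv2.cvtColor(t['img'],cv2.COLOR_RGB2HSV); h,s=H[...,0].astype(int),H[...,1]
m=np.zeros(h.shape,bool); m[143:187,298:340]=1; m&=(h>32)&(h<60)&(s>70); vv,uu=np.nonzero(m); r=ray(t,np.c_[uu,vv],.018)[:,:2]
print('top ring',least_squares(lambda c:np.hypot(r[:,0]-c[0],r[:,1]-c[1])-c[2],[.625,-.2,.027],loss='soft_l1',f_scale=.002).x)
"
```

```text
jar axis [ 0.62765549 -0.20897157] 37 0.0019723611734359216
ring [ 0.62450531 -0.20466992  0.02644822] 2 2.9107019815233226e-09
ring depth mean z 0.018523247753052273 depth offset xy [-0.00038994 -0.00039425]
jar px 332 339 241
top ring [ 0.62430971 -0.2039871   0.0265464 ]
```

```bash
python3 -c "
from m import *
from scipy.optimize import least_squares
d=cam('side'); P=pts(d); I=d['img'].astype(int)
gi=I[...,1]-I[...,0]
sub=np.zeros(gi.shape,bool); sub[234:262,316:362]=1
ring=sub&(gi>6)&(P[...,2]<.024)&(P[...,2]>.01); vv,uu=np.nonzero(ring); r=ray(d,np.c_[uu,vv],.018)[:,:2]
f2=least_squares(lambda c:np.hypot(r[:,0]-c[0],r[:,1]-c[1])-.0265,[.625,-.2],loss='soft_l1',f_scale=.002); print('ring',f2.x,len(r),np.abs(f2.fun).mean())
jar=np.zeros(gi.shape,bool); jar[215:250,325:350]=1; jar&=(gi>10)&(P[...,2]>.028)&(P[...,2]<.08); q=P[jar]
f=least_squares(lambda c:np.hypot(q[:,0]-c[0],q[:,1]-c[1])-.016,[.625,-.2],loss='soft_l1',f_scale=.002); print('jar axis',f.x,len(q),np.abs(f.fun).mean())
vv,uu=np.nonzero(jar)
for y in range(vv.min(),vv.max()+1): print(y,uu[vv==y].min(),uu[vv==y].max(), np.round(np.median(P[y,uu[vv==y]],0)*1000))
"
```

```text
ring [ 0.62607866 -0.20456324] 9 0.0004311132719528579
jar axis [ 0.62828453 -0.20901883] 142 0.002148241075809458
220 337 340 [ 628. -193.   75.]
221 336 341 [ 627. -195.   75.]
222 334 341 [ 624. -196.   74.]
223 334 341 [ 621. -198.   75.]
224 335 340 [ 620. -200.   74.]
225 334 340 [ 618. -201.   74.]
226 334 340 [ 615. -204.   74.]
227 334 339 [ 613. -205.   73.]
228 334 339 [ 613. -206.   71.]
229 334 339 [ 613. -208.   71.]
230 333 339 [ 612. -207.   69.]
231 333 339 [ 613. -206.   64.]
232 333 338 [ 613. -205.   60.]
233 333 339 [ 612. -208.   59.]
234 332 339 [ 611. -210.   58.]
235 333 339 [ 612. -209.   56.]
236 332 337 [ 612. -207.   52.]
237 332 337 [ 612. -207.   48.]
238 333 338 [ 611. -210.   49.]
239 334 339 [ 613. -212.   47.]
240 334 340 [ 614. -211.   43.]
241 334 341 [ 615. -215.   42.]
242 335 339 [ 614. -213.   38.]
243 338 338 [ 616. -214.   35.]
```

```bash
python3 -c "
from m import *
from scipy.optimize import least_squares
d=cam('side'); P=pts(d); I=d['img'].astype(int)
gi=I[...,1]-I[...,0]
jar=np.zeros(gi.shape,bool); jar[230:243,325:345]=1; jar&=(gi>10)&(P[...,2]>.03)&(P[...,2]<.072); q=P[jar]
f=least_squares(lambda c:np.hypot(q[:,0]-c[0],q[:,1]-c[1])-.016,[.625,-.2],loss='soft_l1',f_scale=.002); print('jar axis',f.x,len(q),np.abs(f.fun).mean())
f=least_squares(lambda t:np.hypot(q[:,0]-(.6248-.98*t),q[:,1]-(-.2027+.19*t))-.016,[0],loss='soft_l1',f_scale=.002); print('t',f.x,np.mean(f.fun))
# finger outer back depth
b=np.zeros(gi.shape,bool); b[215:236,342:356]=1; b&=(I.max(-1)<90)&(P[...,2]<.15); print(np.round(P[b].min(0),3),np.round(np.median(P[b],0),3))
"
```

```text
jar axis [ 0.6273314  -0.20452026] 81 0.0009347059458224329
t [-0.0022202] 0.00012690261135094084
[ 0.603 -0.258  0.067] [ 0.611 -0.23   0.106]
```

Jar axis (627,−204) against ring (626,−204.6) in the same view: about 1 mm apart, inside the 4 mm clearance. Lowering.

Emit:
step_arm:
  targets:
    - [[0.005, -0.003, 0.02], [0, 0, 0]]
    - [[0.005, -0.003, 0.04], [0, 0, 0]]
    - [[0.005, -0.003, 0.055], [0, 0, 0]]
    - [[0.005, -0.003, 0.07], [0, 0, 0]]
    - [[0.005, -0.003, 0.08], [0, 0, 0]]
    - [[0.005, -0.003, 0.083], [0, 0, 0]]
    - [[0.005, -0.003, 0.083], [0, 0, 0]]
    - [[0.005, -0.003, 0.083], [0, 0, 0]]

```text
time_s: 8.43
position: [0.6236, -0.2037, 0.0028]
tool_rot: [[-0.982, 0.188, 0.0], [0.188, 0.982, -0.0], [-0.0, -0.0, -1.0]]
ft_force: [-0.1, 1.1, -0.1]
grip_width: 0.0312
gripper_force: 25.0
```

Emit:
step_arm:
  targets:
    - [[0, 0, 0.003], [0, 0, 0]]
    - [[0, 0, 0.004], [0, 0, 0]]
    - [[0, 0, 0.004], [0, 0, 0]]

```text
time_s: 8.68
position: [0.6235, -0.2036, 0.0016]
tool_rot: [[-0.982, 0.188, 0.0], [0.188, 0.982, -0.0], [-0.0, -0.0, -1.0]]
ft_force: [-0.8, -0.2, -0.1]
grip_width: 0.0313
gripper_force: 25.0
```

Emit:
step_arm:
  targets:
    - [[0, 0, 0], [0, 0, 0]]
    - [[0, 0, 0], [0, 0, 0]]
    - [[0, 0, 0], [0, 0, 0]]
    - [[0, 0, 0], [0, 0, 0]]
  jaw: 58

```text
time_s: 9.02
position: [0.6235, -0.2036, 0.0016]
tool_rot: [[-0.982, 0.188, 0.0], [0.188, 0.982, -0.0], [-0.0, -0.0, -1.0]]
ft_force: [-0.8, -0.5, -0.4]
grip_width: 0.0575
gripper_force: 0.0
```

Emit:
step_arm:
  targets:
    - [[0, 0, -0.06], [0, 0, 0]]
    - [[0, 0, -0.12], [0, 0, 0]]
    - [[0, 0, -0.2], [0, 0, 0]]
    - [[0, 0, -0.3], [0, 0, 0]]
    - [[0, 0, -0.36], [0, 0, 0]]
    - [[0, 0, -0.36], [0, 0, 0]]
    - [[0, 0, -0.36], [0, 0, 0]]

```text
time_s: 9.6
position: [0.6237, -0.2037, 0.1102]
tool_rot: [[-0.982, 0.188, 0.002], [0.188, 0.982, -0.001], [-0.002, -0.001, -1.0]]
ft_force: [-0.0, -0.3, -0.7]
grip_width: 0.058
gripper_force: 0.0
```

```bash
python3 -c "
from m import *
go([.5075,-.002,.08],79.5);go([.5075,-.002,.016],79.5)
d=cam('side'); P=pts(d); I=d['img'].astype(int); gi=I[...,1]-I[...,0]
cv2.imwrite('pics/s5.png',np.clip(cv2.resize(d['img'][190:290,280:400],(720,600),interpolation=2)[...,::-1]*1.5,0,255).astype(np.uint8))
j=np.zeros(gi.shape,bool); j[222:246,322:352]=1; j&=gi>8; q=P[j]; print('cap top z',np.percentile(q[:,2],[50,90,98]))
"
```

```text
[0.5067 0.5878 0.0996] [-0.0007  0.0021 -0.0069]
[0.5071 0.5879 0.313 ] [-0.0007  0.0021 -0.0069]
cap top z [0.04524862 0.04854015 0.04954114]
```

View pics/s5.png

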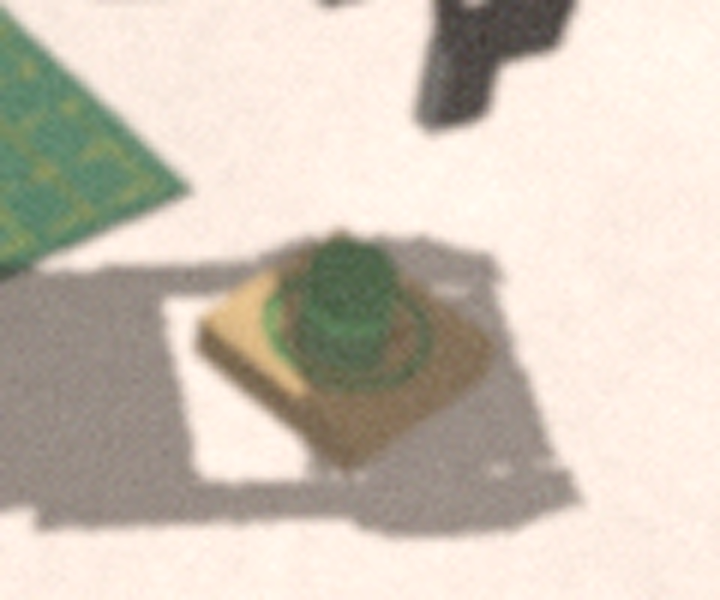

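The jar stands in the hole: cap centre at about (350,265) in the crop, cap top at z 0.048 as expected. Now the yellow box.

Emit:
step_arm:
  targets:
    - [[0.507, 0.588, 0], [0, 0, -0.007]]
    - [[0.507, 0.588, 0], [0, 0, -0.007]]
    - [[0.507, 0.588, 0], [0, 0, -0.007]]
    - [[0.507, 0.588, 0], [0, 0, -0.007]]
    - [[0.507, 0.588, 0], [0, 0, -0.007]]
    - [[0.507, 0.588, 0], [0, 0, -0.007]]
    - [[0.507, 0.588, 0], [0, 0, -0.007]]
    - [[0.507, 0.588, 0.1], [0, 0, -0.007]]
    - [[0.507, 0.588, 0.1], [0, 0, -0.007]]
    - [[0.507, 0.588, 0.1], [0, 0, -0.007]]

```text
time_s: 10.48
position: [0.5063, -0.0019, 0.0782]
tool_rot: [[-0.983, 0.183, -0.004], [0.183, 0.983, 0.001], [0.004, 0.0, -1.0]]
ft_force: [0.4, -0.5, -0.5]
grip_width: 0.0579
gripper_force: 0.0
```

```bash
python3 -c "
from m import *
go([.5075,-.002,.019],79.5)"
```

```text
[-0.0048  0.0005  0.1973] [ 0.0002 -0.0056 -0.0005]
```

Emit:
step_arm:
  targets:
    - [[-0.002, 0, 0.05], [0, 0, 0]]
    - [[-0.002, 0, 0.1], [0, 0, 0]]
    - [[-0.002, 0, 0.14], [0, 0, 0]]
    - [[-0.002, 0, 0.17], [0, 0, 0]]
    - [[-0.002, 0, 0.19], [0, 0, 0]]
    - [[-0.002, 0, 0.203], [0, 0, 0]]
    - [[-0.002, 0, 0.203], [0, 0, 0]]
    - [[-0.002, 0, 0.203], [0, 0, 0]]

```text
time_s: 11.15
position: [0.5081, -0.0021, 0.019]
tool_rot: [[-0.983, 0.182, 0.0], [0.182, 0.983, -0.0], [-0.0, -0.0, -1.0]]
ft_force: [-0.5, 0.1, 0.9]
grip_width: 0.0578
gripper_force: 0.0
```

Emit:
step_arm:
  targets:
    - [[0, 0, 0], [0, 0, 0]]
    - [[0, 0, 0], [0, 0, 0]]
    - [[0, 0, 0], [0, 0, 0]]
    - [[0, 0, 0], [0, 0, 0]]
    - [[0, 0, 0], [0, 0, 0]]
    - [[0, 0, 0], [0, 0, 0]]
  jaw: 32
  grip_force: 30

```text
time_s: 11.65
position: [0.5081, -0.002, 0.0193]
tool_rot: [[-0.983, 0.182, 0.001], [0.182, 0.983, -0.0], [-0.001, -0.0, -1.0]]
ft_force: [-0.6, -0.0, 5.5]
grip_width: 0.0373
gripper_force: 30.8
```

Emit:
step_arm:
  targets:
    - [[0, 0, -0.03], [0, 0, 0]]
    - [[0, 0, -0.08], [0, 0, 0]]
    - [[0, 0, -0.14], [0, 0, 0]]
    - [[0, 0, -0.2], [0, 0, 0]]
    - [[0, 0, -0.25], [0, 0, 0]]
    - [[0, 0, -0.27], [0, 0, 0]]
    - [[0, 0, -0.27], [0, 0, 0]]
    - [[0, 0, -0.27], [0, 0, 0]]

```text
time_s: 12.32
position: [0.5075, -0.0018, 0.0994]
tool_rot: [[-0.983, 0.182, -0.0], [0.182, 0.983, 0.0], [0.0, 0.0, -1.0]]
ft_force: [-1.2, 0.3, -0.9]
grip_width: 0.0371
gripper_force: 30.4
```

```bash
python3 -c "
from m import *
go([.4597,-.321,.1],75);go([.4597,-.321,-.011],75)
d=cam('side'); P=pts(d); cv2.imwrite('pics/s6.png',np.clip(cv2.resize(d['img'][90:250,160:320],(640,640),interpolation=2)[...,::-1]*1.5,0,255).astype(np.uint8))"
```

```text
[-0.0372 -1.0752 -0.0022] [ 0.0001 -0.0004  0.1   ]
[-0.0373 -1.0752  0.3678] [ 0.0001 -0.0004  0.1   ]
```

View pics/s6.png

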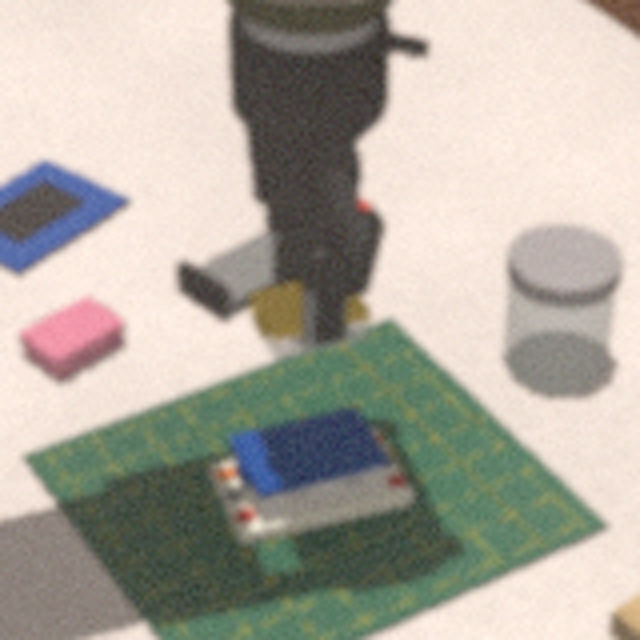

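The yellow box hangs level in the fingers at about (310,320), and the blue box is undisturbed. The glue bottle tops out at 0.07, so carrying the box to the yellow pad at its present height clears it.

Emit:
step_arm:
  targets:
    - [[0, -0.06, 0], [0, 0, 0]]
    - [[0, -0.16, 0], [0, 0, 0.02]]
    - [[0, -0.28, 0], [0, 0, 0.04]]
    - [[-0.01, -0.4, 0], [0, 0, 0.06]]
    - [[-0.02, -0.52, 0], [0, 0, 0.08]]
    - [[-0.03, -0.64, 0], [0, 0, 0.1]]
    - [[-0.037, -0.76, 0], [0, 0, 0.1]]
    - [[-0.037, -0.86, 0], [0, 0, 0.1]]
    - [[-0.037, -0.95, 0], [0, 0, 0.1]]
    - [[-0.037, -1.0, 0], [0, 0, 0.1]]

```text
time_s: 13.2
position: [0.463, -0.3014, 0.0984]
tool_rot: [[-0.965, 0.261, -0.001], [0.261, 0.965, 0.001], [0.002, 0.0, -1.0]]
ft_force: [0.0, -0.0, -0.6]
grip_width: 0.0371
gripper_force: 30.4
```

Emit:
step_arm:
  targets:
    - [[0, -0.075, 0.05], [0, 0, 0]]
    - [[0, -0.075, 0.1], [0, 0, 0]]
    - [[0, -0.075, 0.15], [0, 0, 0]]
    - [[0, -0.075, 0.2], [0, 0, 0]]
    - [[0, -0.075, 0.24], [0, 0, 0]]
    - [[0, -0.075, 0.27], [0, 0, 0]]
    - [[0, -0.075, 0.28], [0, 0, 0]]
    - [[0, -0.075, 0.28], [0, 0, 0]]

```text
time_s: 13.87
position: [0.458, -0.32, 0.0148]
tool_rot: [[-0.966, 0.258, -0.001], [0.258, 0.966, 0.001], [0.002, 0.001, -1.0]]
ft_force: [0.6, -0.1, -0.1]
grip_width: 0.0372
gripper_force: 30.4
```

```bash
python3 -c "
from m import *
go([.4597,-.321,-.011],75)
d=cam('side'); P=pts(d); cv2.imwrite('pics/s7.png',np.clip(cv2.resize(d['img'][250:370,240:390],(750,600),interpolation=2)[...,::-1]*1.5,0,255).astype(np.uint8))"
```

```text
[-0.0064 -0.0018  0.0861] [ 0.0013 -0.0019  0.0004]
```

View pics/s7.png

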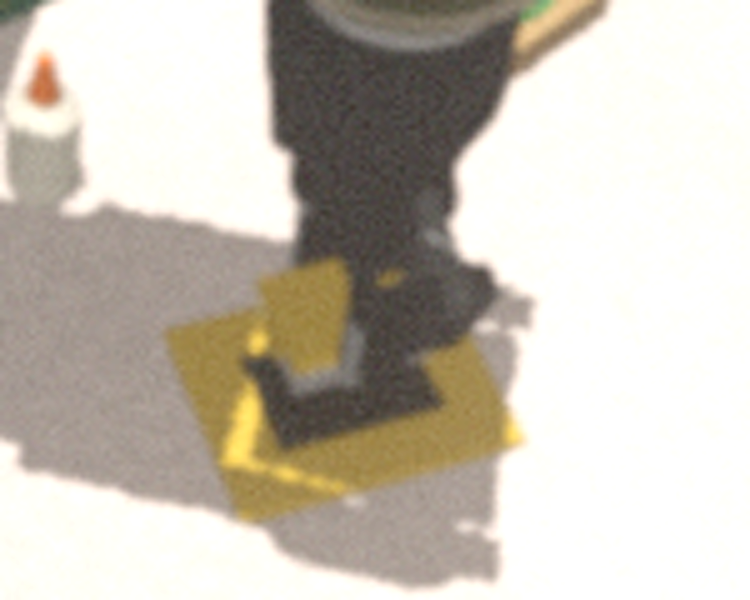

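The box hangs level over the pad (box at (310,320), pad's dark middle at (345,400) in the crop); the glue bottle at (45,130) is untouched. Lowering and releasing.

Emit:
step_arm:
  targets:
    - [[-0.005, -0.002, 0.03], [0, 0, 0]]
    - [[-0.005, -0.002, 0.055], [0, 0, 0]]
    - [[-0.005, -0.002, 0.07], [0, 0, 0]]
    - [[-0.005, -0.002, 0.08], [0, 0, 0]]
    - [[-0.005, -0.002, 0.086], [0, 0, 0]]
    - [[-0.005, -0.002, 0.086], [0, 0, 0]]
    - [[-0.005, -0.002, 0.086], [0, 0, 0]]

```text
time_s: 14.5
position: [0.4595, -0.3217, -0.0101]
tool_rot: [[-0.966, 0.259, 0.0], [0.259, 0.966, -0.0], [-0.0, -0.0, -1.0]]
ft_force: [-0.5, 0.0, -1.1]
grip_width: 0.0373
gripper_force: 30.4
```

Emit:
step_arm:
  targets:
    - [[0, 0, 0.003], [0, 0, 0]]
    - [[0, 0, 0.005], [0, 0, 0]]
    - [[0, 0, 0.005], [0, 0, 0]]

```text
time_s: 14.75
position: [0.4595, -0.3217, -0.0116]
tool_rot: [[-0.966, 0.259, 0.0], [0.259, 0.966, -0.0], [-0.0, -0.0, -1.0]]
ft_force: [0.3, 0.2, -0.9]
grip_width: 0.0373
gripper_force: 30.5
```

Emit:
step_arm:
  targets:
    - [[0, 0, 0], [0, 0, 0]]
    - [[0, 0, 0], [0, 0, 0]]
    - [[0, 0, 0], [0, 0, 0]]
    - [[0, 0, 0], [0, 0, 0]]
  jaw: 68

```text
time_s: 15.08
position: [0.4595, -0.3217, -0.0116]
tool_rot: [[-0.966, 0.259, 0.0], [0.259, 0.966, -0.0], [-0.0, -0.0, -1.0]]
ft_force: [-0.7, -0.0, 0.5]
grip_width: 0.0678
gripper_force: 0.0
```

Emit:
step_arm:
  targets:
    - [[0, 0, -0.06], [0, 0, 0]]
    - [[0, 0, -0.12], [0, 0, 0]]
    - [[0, 0, -0.2], [0, 0, 0]]
    - [[0, 0, -0.3], [0, 0, 0]]
    - [[0, 0, -0.36], [0, 0, 0]]
    - [[0, 0.13, -0.37], [0, 0, 0]]
    - [[0, 0.26, -0.37], [0, 0, 0]]
    - [[0, 0.39, -0.37], [0, 0, 0]]
    - [[0, 0.52, -0.37], [0, 0, 0]]
    - [[0, 0.52, -0.37], [0, 0, 0]]

```text
time_s: 15.92
position: [0.5004, -0.1651, 0.0995]
tool_rot: [[-0.967, 0.254, -0.0], [0.254, 0.967, 0.002], [0.001, 0.002, -1.0]]
ft_force: [0.5, 0.6, -0.7]
grip_width: 0.0678
gripper_force: 0.0
```

```bash
cat >> m.py <<'E'
def chk():
    d=cam('top'); H=cv2.cvtColor(d['img'],cv2.COLOR_RGB2HSV); h,s,v=[H[...,i].astype(int) for i in range(3)]
    return d,h,s,v
E
python3 -c "
from m import *
go([.507,-.001,.06],79.5);go([.507,-.001,-.005],79.5)
d,h,s,v=chk(); P=pts(d); save(d,'t2.png')
blu=(h>100)&(h<125)&(s>110); rect(d,blu,.037,(230,272,178,230),'blid'); 
m=(P[...,2]>.018)&(P[...,2]<.04); rect(d,m,.026,(335,385,190,250),'ybox'); 
yel=(h>20)&(h<35)&(s>120)&(v>40); rect(d,yel,.006,(335,385,190,250),'ypad')
"
```

```text
[0.1175 0.5345 0.1327] [ 0.0022 -0.0009 -0.0935]
[0.1173 0.5341 0.3494] [ 0.0022 -0.0009 -0.0935]
blid 430 c [506.4  -1.3] size [76.2 46.9] long-axis deg -9.7 mean [507.2  -1.4]
ybox none
ypad 86 c [ 450.1 -353.2] size [101.7  13.9] long-axis deg -18.2 mean [ 433.7 -348.7]
```

Emit:
step_arm:
  targets:
    - [[0.06, 0.13, 0], [0, 0, -0.05]]
    - [[0.117, 0.26, 0], [0, 0, -0.093]]
    - [[0.117, 0.39, 0], [0, 0, -0.093]]
    - [[0.117, 0.534, 0], [0, 0, -0.093]]
    - [[0.117, 0.534, 0], [0, 0, -0.093]]
    - [[0.117, 0.534, 0.1], [0, 0, -0.093]]
    - [[0.117, 0.534, 0.13], [0, 0, -0.093]]
    - [[0.117, 0.534, 0.13], [0, 0, -0.093]]
    - [[0.117, 0.534, 0.13], [0, 0, -0.093]]

```text
time_s: 16.72
position: [0.5074, -0.0081, 0.0603]
tool_rot: [[-0.982, 0.189, -0.001], [0.189, 0.982, 0.0], [0.001, -0.0, -1.0]]
ft_force: [0.2, -0.3, 0.1]
grip_width: 0.0678
gripper_force: 0.0
```

```bash
python3 -c "
from m import *
go([.507,-.0015,-.007],79.8)
d,h,s,v=chk(); P=pts(d); save(d,'t2.png'); print(P[221,358],P[205,365])
yel=(h>18)&(h<35)&(s>110)&(v>40); rect(d,yel|(v<50),.006,(335,385,190,250),'ypad')
"
```

```text
[0.0051 0.0213 0.2245] [-0.0001 -0.0014 -0.0155]
[ 0.45971319 -0.31505467  0.02443769] [ 0.50630525 -0.34112886  0.00498896]
ypad 949 c [ 459.9 -320.3] size [104.4  78.6] long-axis deg -15.0 mean [ 459.6 -320.2]
```

View pics/t2.png

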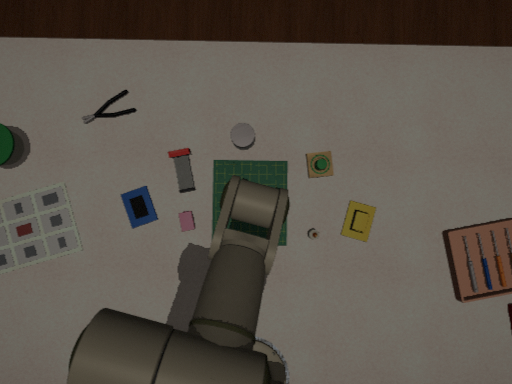

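The top view shows the jar in its ring at (320,164), the yellow box on the yellow pad at (359,220), and the rinse jar and glue bottle in place. Next, the blue box.

Emit:
step_arm:
  targets:
    - [[0.005, 0.021, 0.0], [0, 0, -0.015]]
    - [[0.005, 0.021, 0.0], [0, 0, -0.015]]
    - [[0.005, 0.021, 0.0], [0, 0, -0.015]]
    - [[0.005, 0.021, 0.06], [0, 0, -0.015]]
    - [[0.005, 0.021, 0.12], [0, 0, -0.015]]
    - [[0.005, 0.021, 0.17], [0, 0, -0.015]]
    - [[0.005, 0.021, 0.21], [0, 0, -0.015]]
    - [[0.005, 0.021, 0.223], [0, 0, -0.015]]
    - [[0.005, 0.021, 0.223], [0, 0, -0.015]]
    - [[0.005, 0.021, 0.223], [0, 0, -0.015]]

```text
time_s: 17.6
position: [0.5075, -0.0007, -0.006]
tool_rot: [[-0.984, 0.176, 0.001], [0.176, 0.984, -0.0], [-0.001, -0.0, -1.0]]
ft_force: [0.4, -0.5, 0.7]
grip_width: 0.0678
gripper_force: 0.0
```

Emit:
step_arm:
  targets:
    - [[0, 0, 0], [0, 0, 0]]
    - [[0, 0, 0], [0, 0, 0]]
    - [[0, 0, 0], [0, 0, 0]]
    - [[0, 0, 0], [0, 0, 0]]
    - [[0, 0, 0], [0, 0, 0]]
    - [[0, 0, 0], [0, 0, 0]]
  jaw: 44
  grip_force: 35

```text
time_s: 18.1
position: [0.5076, -0.0007, -0.0056]
tool_rot: [[-0.984, 0.176, 0.002], [0.176, 0.984, -0.0], [-0.002, -0.0, -1.0]]
ft_force: [-1.1, 1.1, 6.3]
grip_width: 0.0489
gripper_force: 36.9
```

Emit:
step_arm:
  targets:
    - [[0, 0, -0.03], [0, 0, 0]]
    - [[0, 0, -0.08], [0, 0, 0]]
    - [[0, 0, -0.14], [0, 0, 0]]
    - [[0, 0, -0.2], [0, 0, 0]]
    - [[0, 0, -0.25], [0, 0, 0]]
    - [[0, 0, -0.27], [0, 0, 0]]
    - [[0, 0, -0.27], [0, 0, 0]]
    - [[0, 0, -0.27], [0, 0, 0]]

```text
time_s: 18.77
position: [0.5069, -0.0006, 0.0743]
tool_rot: [[-0.984, 0.176, -0.0], [0.176, 0.984, 0.0], [0.0, 0.0, -1.0]]
ft_force: [-0.4, -0.1, -1.1]
grip_width: 0.049
gripper_force: 36.9
```

```bash
python3 -c "
from m import *
go([.4915,.322,.074],110.6)
d=cam('side'); P=pts(d); cv2.imwrite('pics/s8.png',np.clip(cv2.resize(d['img'][90:250,160:320],(640,640),interpolation=2)[...,::-1]*1.5,0,255).astype(np.uint8))"
```

```text
[2.3980e-01 1.0493e+00 1.0000e-03] [ 1.000e-04 -2.000e-04 -6.831e-01]
```

View pics/s8.png

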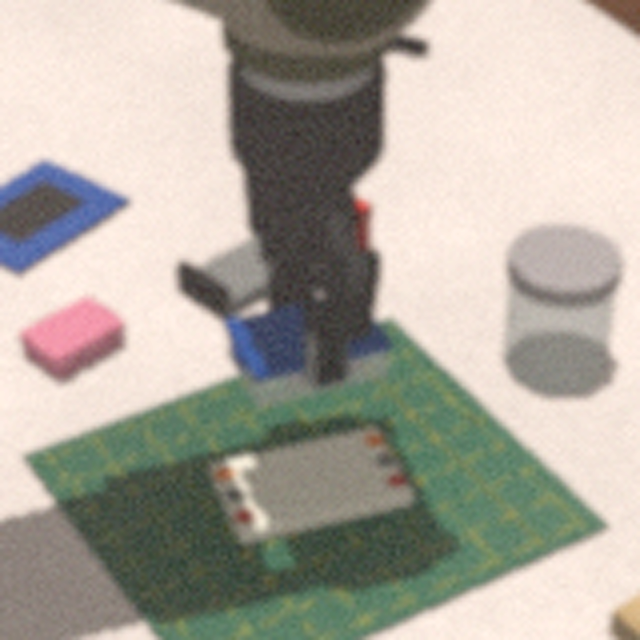

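The blue box is held level at (310,340) and the palette is undisturbed on the mat. Carrying the box to the blue pad.

Emit:
step_arm:
  targets:
    - [[0, 0.06, 0], [0, 0, -0.05]]
    - [[0.03, 0.16, 0], [0, 0, -0.13]]
    - [[0.06, 0.27, 0], [0, 0, -0.21]]
    - [[0.09, 0.38, 0], [0, 0, -0.29]]
    - [[0.12, 0.5, 0], [0, 0, -0.37]]
    - [[0.15, 0.62, 0], [0, 0, -0.45]]
    - [[0.18, 0.74, 0], [0, 0, -0.53]]
    - [[0.21, 0.85, 0], [0, 0, -0.61]]
    - [[0.24, 0.95, 0], [0, 0, -0.683]]
    - [[0.24, 1.0, 0], [0, 0, -0.683]]

```text
time_s: 19.65
position: [0.4871, 0.3105, 0.0731]
tool_rot: [[-0.934, -0.357, -0.003], [-0.357, 0.934, -0.0], [0.003, 0.001, -1.0]]
ft_force: [0.8, -0.3, -0.6]
grip_width: 0.0492
gripper_force: 36.9
```

Emit:
step_arm:
  targets:
    - [[0, 0, 0], [0, 0, 0]]
    - [[0, 0, 0], [0, 0, 0]]
    - [[0, 0, 0.05], [0, 0, 0]]
    - [[0, 0, 0.1], [0, 0, 0]]
    - [[0, 0, 0.13], [0, 0, 0]]
    - [[0, 0, 0.13], [0, 0, 0]]
    - [[0, 0, 0.13], [0, 0, 0]]

```text
time_s: 20.23
position: [0.4891, 0.3066, 0.0352]
tool_rot: [[-0.936, -0.351, -0.001], [-0.351, 0.936, -0.0], [0.001, -0.0, -1.0]]
ft_force: [0.1, -0.1, -0.4]
grip_width: 0.0489
gripper_force: 36.8
```

```bash
python3 -c "
from m import *
go([.4915,.322,-.012],110.6)"
```

```text
[-0.0258  0.0453  0.1573] [-0.0001 -0.0015 -0.0015]
```

Emit:
step_arm:
  targets:
    - [[-0.025, 0.045, 0], [0, 0, 0]]
    - [[-0.025, 0.045, 0.04], [0, 0, 0]]
    - [[-0.025, 0.045, 0.08], [0, 0, 0]]
    - [[-0.025, 0.045, 0.11], [0, 0, 0]]
    - [[-0.025, 0.045, 0.135], [0, 0, 0]]
    - [[-0.025, 0.045, 0.148], [0, 0, 0]]
    - [[-0.025, 0.045, 0.155], [0, 0, 0]]
    - [[-0.025, 0.045, 0.157], [0, 0, 0]]
    - [[-0.025, 0.045, 0.157], [0, 0, 0]]
    - [[-0.025, 0.045, 0.157], [0, 0, 0]]

```text
time_s: 21.07
position: [0.4916, 0.3227, -0.0112]
tool_rot: [[-0.936, -0.352, 0.001], [-0.352, 0.936, 0.0], [-0.001, -0.0, -1.0]]
ft_force: [-0.4, 0.3, -0.9]
grip_width: 0.0492
gripper_force: 36.9
```

```bash
python3 -c "
from m import *
go([.4915,.322,-.012],110.6)
d=cam('side'); P=pts(d); cv2.imwrite('pics/s9.png',np.clip(cv2.resize(d['img'][90:190,120:245],(750,600),interpolation=2)[...,::-1]*1.5,0,255).astype(np.uint8))"
```

```text
[ 0.0011 -0.0021  0.0026] [-0.      0.001  -0.0001]
```

View pics/s9.png

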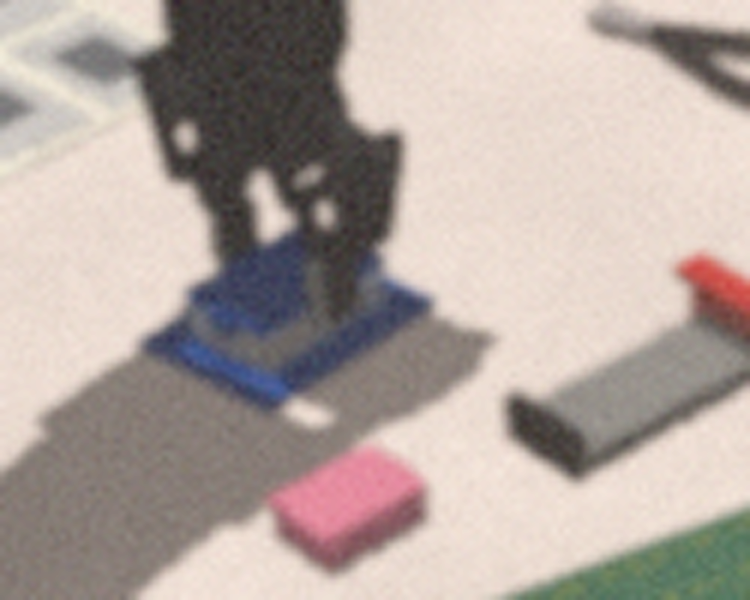

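The blue box sits over the blue pad, centred and aligned at about (285,290) in the crop. That was my 14th and last picture, so from here I measure by numbers only. Releasing.

Emit:
step_arm:
  targets:
    - [[0, 0, 0.003], [0, 0, 0]]
    - [[0, 0, 0.005], [0, 0, 0]]
    - [[0, 0, 0.005], [0, 0, 0]]

```text
time_s: 21.37
position: [0.4915, 0.3227, -0.0125]
tool_rot: [[-0.936, -0.352, 0.001], [-0.352, 0.936, 0.0], [-0.001, -0.0, -1.0]]
ft_force: [-0.6, -1.5, 4.2]
grip_width: 0.0492
gripper_force: 37.5
```

Emit:
step_arm:
  targets:
    - [[0, 0, 0], [0, 0, 0]]
    - [[0, 0, 0], [0, 0, 0]]
    - [[0, 0, 0], [0, 0, 0]]
    - [[0, 0, 0], [0, 0, 0]]
  jaw: 76

```text
time_s: 21.7
position: [0.4914, 0.3227, -0.0132]
tool_rot: [[-0.936, -0.352, 0.0], [-0.352, 0.936, 0.0], [-0.0, 0.0, -1.0]]
ft_force: [-1.0, 0.9, 0.0]
grip_width: 0.0761
gripper_force: 0.0
```

Emit:
step_arm:
  targets:
    - [[0, 0, -0.06], [0, 0, 0]]
    - [[0, 0, -0.12], [0, 0, 0]]
    - [[0, 0, -0.2], [0, 0, 0]]
    - [[0, 0, -0.3], [0, 0, 0]]
    - [[0, 0, -0.36], [0, 0, 0]]
    - [[0, -0.13, -0.36], [0, 0, 0.1]]
    - [[0, -0.26, -0.36], [0, 0, 0.2]]
    - [[0, -0.39, -0.36], [0, 0, 0.3]]
    - [[0, -0.52, -0.36], [0, 0, 0.4]]
    - [[0, -0.52, -0.36], [0, 0, 0.4]]

```text
time_s: 22.53
position: [0.5486, 0.171, 0.0948]
tool_rot: [[-0.999, -0.036, 0.001], [-0.036, 0.999, -0.001], [-0.001, -0.002, -1.0]]
ft_force: [-1.2, -0.3, -0.1]
grip_width: 0.076
gripper_force: 0.0
```

```bash
python3 -c "
from m import *
d,h,s,v=chk(); P=pts(d)
blu=(h>100)&(h<125)&(s>110)
hi=(P[...,2]>.02)&(P[...,2]<.045); rect(d,blu&hi,.03,(105,170,175,240),'bluebox'); rect(d,(blu|(v<50)),.006,(112,165,180,235),'bpad')
yh=(P[...,2]>.0165)&(P[...,2]<.04); rect(d,yh,.026,(335,385,190,250),'ybox')
w=((s<70)&(v>85))|((s>120)&((h<20)|(h>170))&(v>60)); rect(d,w,.013,(225,275,175,235),'palette')
ph=(P[...,2]>.0085)&(P[...,2]<.02); rect(d,ph,.013,(225,275,175,235),'palette depth')
go([.508,-.001,.06],78.5)
dd=cam('side'); P=pts(dd)
I=dd['img'].astype(int); H=cv2.cvtColor(dd['img'],cv2.COLOR_RGB2HSV); h,s,v=[H[...,i].astype(int) for i in range(3)]
m=(P[...,2]>.0085)&(P[...,2]<.02)&(s<140); rect(dd,m,.013,(200,270,180,235),'palette side')
"
```

```text
bluebox 8 c [491.4 322.1] size [86.4  6.9] long-axis deg 54.6 mean [479.7 306.9]
bpad 474 c [483.4 310.5] size [174.4  94.2] long-axis deg 23.3 mean [485.7 315.1]
ybox 257 c [ 458.5 -318.6] size [55.4 39.3] long-axis deg -13.8 mean [ 459.  -318.9]
palette 666 c [ 5.086e+02 -4.000e-01] size [97.8 61. ] long-axis deg -13.1 mean [508.5  -0.7]
palette depth 694 c [503.3  10.1] size [160.2 102.6] long-axis deg 2.1 mean [508.3   1.2]
[ 0.1545 -0.5763  0.1158] [-4.000e-04  2.000e-04  3.065e-01]
palette side 856 c [508.1  -5.6] size [101.   65.1] long-axis deg -12.6 mean [508.3  -4.9]
```

The yellow box is within 2 mm of its pad centre. Palette at (508.5,−0.7), yaw −13°. Moving over it, then measuring the true fingertip height at this opening.

Emit:
step_arm:
  targets:
    - [[0.04, -0.12, 0], [0, 0, 0.1]]
    - [[0.08, -0.25, 0], [0, 0, 0.2]]
    - [[0.12, -0.38, 0], [0, 0, 0.3]]
    - [[0.15, -0.5, 0], [0, 0, 0.318]]
    - [[0.155, -0.576, 0], [0, 0, 0.318]]
    - [[0.155, -0.576, 0], [0, 0, 0.318]]
    - [[0.155, -0.576, 0.1], [0, 0, 0.318]]
    - [[0.155, -0.576, 0.115], [0, 0, 0.318]]
    - [[0.155, -0.576, 0.115], [0, 0, 0.318]]
    - [[0.155, -0.576, 0.115], [0, 0, 0.318]]
  jaw: 72

```text
time_s: 23.47
position: [0.5077, 0.003, 0.0607]
tool_rot: [[-0.98, 0.201, -0.0], [0.201, 0.98, 0.0], [0.001, 0.0, -1.0]]
ft_force: [-0.2, 0.1, 0.2]
grip_width: 0.0717
gripper_force: 0.0
```

```bash
cat > tip.py <<'E'
from m import *
d=cam('side'); P=pts(d); I=d['img'].astype(int); o=env.observe(); p=o['position']
m=(I.max(-1)<110)&(P[...,2]>.03)&(P[...,2]<.4)&(np.hypot(P[...,0]-p[0],P[...,1]-p[1])<.07); m[:, :200]=0
q=P[m]; print(o['time_s'],p,o['grip_width'],len(q)); 
# near finger: lowest row per column
v,u=np.nonzero(m)
for c in range(u.min(),u.max()+1):
    if (u==c).any():
        r=v[u==c].max(); print(c,r,np.round(P[r-1:r+1,c]*1000).astype(int).tolist())
E
python3 tip.py; python3 -c "
from m import *
go([.5087,-.0012,.06],77)"
```

```text
23.5167 [0.50797072 0.0027542  0.06107334] 0.07213284340674578 3924
207 35 [[480, 53, 398], [480, 52, 397]]
208 37 [[482, 53, 395], [481, 52, 393]]
209 38 [[484, 54, 392], [484, 54, 390]]
210 39 [[484, 50, 391], [484, 50, 390]]
211 39 [[486, 49, 391], [487, 51, 389]]
212 40 [[488, 49, 389], [489, 52, 386]]
213 40 [[490, 49, 389], [491, 52, 386]]
214 40 [[492, 49, 389], [492, 50, 386]]
215 104 [[473, 18, 280], [473, 18, 278]]
216 107 [[470, 10, 279], [471, 11, 276]]
217 131 [[474, 16, 222], [475, 17, 219]]
218 133 [[473, 10, 221], [473, 9, 219]]
219 135 [[471, 3, 221], [473, 6, 216]]
220 136 [[471, -1, 221], [472, 2, 217]]
221 146 [[510, 66, 145], [507, 61, 146]]
222 147 [[509, 60, 146], [508, 59, 145]]
223 152 [[594, 207, 13], [505, 49, 138]]
224 154 [[505, 44, 139], [506, 47, 134]]
225 167 [[507, 46, 103], [506, 44, 101]]
226 169 [[507, 41, 100], [507, 41, 98]]
227 169 [[508, 39, 101], [508, 38, 99]]
228 169 [[510, 37, 102], [509, 36, 100]]
229 169 [[513, 38, 100], [513, 39, 97]]
230 169 [[515, 37, 100], [516, 39, 95]]
231 169 [[517, 37, 99], [517, 37, 97]]
232 168 [[520, 37, 101], 
[... 845 characters left out ...]
-64, 143]]
253 179 [[505, -67, 147], [507, -64, 142]]
254 132 [[530, -29, 226], [530, -29, 224]]
255 114 [[537, -20, 259], [535, -23, 259]]
256 106 [[511, -61, 304], [513, -60, 301]]
257 104 [[514, -60, 307], [515, -59, 304]]
258 103 [[517, -60, 308], [516, -60, 306]]
259 102 [[518, -61, 310], [518, -61, 308]]
260 102 [[519, -63, 311], [519, -62, 309]]
261 102 [[522, -61, 309], [522, -61, 307]]
262 101 [[523, -62, 311], [522, -63, 310]]
263 100 [[525, -63, 313], [524, -64, 312]]
264 99 [[527, -62, 314], [526, -65, 314]]
265 96 [[528, -63, 320], [529, -63, 318]]
266 93 [[530, -64, 326], [530, -63, 324]]
267 72 [[531, -63, 365], [530, -63, 363]]
[-0.005  -0.0124  0.0036] [0.     0.0009 0.0308]
```

True tips are 34 mm above the reported TCP at this opening (about 31 mm when closed on 60 mm), so TCP −0.026 puts them about 2 mm above the mat.

Emit:
step_arm:
  targets:
    - [[-0.005, -0.0125, 0.05], [0, 0, 0.03]]
    - [[-0.005, -0.0125, 0.1], [0, 0, 0.03]]
    - [[-0.005, -0.0125, 0.15], [0, 0, 0.03]]
    - [[-0.005, -0.0125, 0.2], [0, 0, 0.03]]
    - [[-0.005, -0.0125, 0.24], [0, 0, 0.03]]
    - [[-0.005, -0.0125, 0.27], [0, 0, 0.03]]
    - [[-0.005, -0.0125, 0.287], [0, 0, 0.03]]
    - [[-0.005, -0.0125, 0.287], [0, 0, 0.03]]
    - [[-0.005, -0.0125, 0.287], [0, 0, 0.03]]

```text
time_s: 24.27
position: [0.5087, -0.002, -0.0253]
tool_rot: [[-0.974, 0.226, 0.001], [0.226, 0.974, -0.0], [-0.001, 0.0, -1.0]]
ft_force: [0.5, 0.1, -0.1]
grip_width: 0.0718
gripper_force: 0.0
```

Emit:
step_arm:
  targets:
    - [[0, 0, 0], [0, 0, 0]]
    - [[0, 0, 0], [0, 0, 0]]
    - [[0, 0, 0], [0, 0, 0]]
    - [[0, 0, 0], [0, 0, 0]]
    - [[0, 0, 0], [0, 0, 0]]
    - [[0, 0, 0], [0, 0, 0]]
  jaw: 54
  grip_force: 45

```text
time_s: 24.77
position: [0.5088, -0.0021, -0.0246]
tool_rot: [[-0.974, 0.226, 0.002], [0.226, 0.974, -0.0], [-0.002, 0.0, -1.0]]
ft_force: [-1.7, 1.2, 5.6]
grip_width: 0.0585
gripper_force: 48.4
```

Emit:
step_arm:
  targets:
    - [[0, 0, -0.03], [0, 0, 0]]
    - [[0, 0, -0.08], [0, 0, 0]]
    - [[0, 0, -0.14], [0, 0, 0]]
    - [[0, 0, -0.2], [0, 0, 0]]
    - [[0, 0, -0.26], [0, 0, 0]]
    - [[0, 0, -0.29], [0, 0, 0]]
    - [[0, 0, -0.3], [0, 0, 0]]
    - [[0, 0, -0.3], [0, 0, 0]]
    - [[0, 0, -0.3], [0, 0, 0]]

```text
time_s: 25.52
position: [0.5079, -0.002, 0.0637]
tool_rot: [[-0.974, 0.226, -0.001], [0.226, 0.974, 0.0], [0.001, -0.0, -1.0]]
ft_force: [-0.0, 0.0, -0.8]
grip_width: 0.0587
gripper_force: 48.7
```

```bash
cat >> m.py <<'E'
HO=np.array([.5983,.1948,0]); HY=12.2
def hold(back,up,th,xf=.0495,zf=.0128,b=.0278):
    a=np.radians(HY); u=np.array([np.cos(a),np.sin(a),0]); z=np.array([0,0,1.]); t=np.radians(th)
    ex=u*np.cos(t)-z*np.sin(t); ez=z*np.cos(t)+u*np.sin(t)
    f=HO+u*xf+z*zf; c=f-ex*(.05+back)+z*up
    p=c-ez*b; print('tcp',np.round(p,4),end=' '); go(p,HY+90,tilt=th)
E
python3 - <<'E'
from m import *
d=cam('side'); P=pts(d); o=env.observe(); print(o['position'])
I=d['img'].astype(int); m=(I.min(-1)>75)&(P[...,2]>.05)&(P[...,2]<.13)&(np.abs(P[...,0]-.51)<.08)&(np.abs(P[...,1])<.06); q=P[m]; print(len(q),np.round(q.min(0),3),np.round(q.max(0),3),np.round(np.median(q,0),3))
hold(.025,.03,0);hold(.025,.03,11); hold(.025,0,11); hold(0,0,11); hold(0,0,0)
# holder re-measure in side view by depth
b=(np.hypot(P[...,0]-.598,P[...,1]-.195)<.075)&(P[...,2]>.0075)&(P[...,2]<.017)
g=P[b][:,:2]*1000; c,s,a=cv2.minAreaRect(g.astype(np.float32)); print('support side',len(g),c,s,a)
H=cv2.cvtColor(d['img'],cv2.COLOR_RGB2HSV); h,s,v=[H[...,i].astype(int) for i in range(3)]
rect(d,((h<8)|(h>172))&(s>140)&(P[...,2]>.031),.036,(220,265,125,165),'lip side')
E
```

```text
[ 0.50777732 -0.00197884  0.06343674]
562 [ 0.455 -0.045  0.092] [0.564 0.035 0.123] [ 0.489 -0.01   0.101]
tcp [0.5734 0.1894 0.015 ] [-0.0691  0.6709  0.1613] [ 4.000e-04 -2.000e-03 -5.614e-01]
tcp [0.5695 0.1886 0.0298] [-0.0572  0.6653  0.112 ] [ 0.0543  0.2385 -0.5596]
tcp [ 5.695e-01  1.886e-01 -2.000e-04] [-0.0573  0.6653  0.212 ] [ 0.0543  0.2385 -0.5596]
tcp [ 0.5935  0.1938 -0.0049] [-0.1313  0.7002  0.2277] [ 0.0543  0.2385 -0.5596]
tcp [ 0.5978  0.1947 -0.015 ] [-0.1446  0.7064  0.2612] [ 4.000e-04 -2.000e-03 -5.614e-01]
support side 212 (600.00390625, 191.43133544921875) (124.2588119506836, 51.27341079711914) 7.244034767150879
lip side none
```

Emit:
step_arm:
  targets:
    - [[0, 0.06, 0], [0, 0, -0.06]]
    - [[-0.01, 0.14, 0], [0.01, 0.04, -0.14]]
    - [[-0.02, 0.24, 0], [0.02, 0.08, -0.23]]
    - [[-0.03, 0.34, 0], [0.03, 0.12, -0.32]]
    - [[-0.04, 0.44, 0], [0.04, 0.17, -0.41]]
    - [[-0.05, 0.53, 0], [0.05, 0.21, -0.49]]
    - [[-0.057, 0.61, 0], [0.054, 0.239, -0.56]]
    - [[-0.057, 0.665, 0.02], [0.054, 0.239, -0.56]]
    - [[-0.057, 0.665, 0.04], [0.054, 0.239, -0.56]]
    - [[-0.057, 0.665, 0.04], [0.054, 0.239, -0.56]]

```text
time_s: 26.4
position: [0.5687, 0.1883, 0.0497]
tool_rot: [[-0.959, -0.211, -0.189], [-0.207, 0.977, -0.041], [0.193, -0.0, -0.981]]
ft_force: [-1.2, -0.6, -0.4]
grip_width: 0.0582
gripper_force: 48.7
```

Emit:
step_arm:
  targets:
    - [[0, 0, 0], [0, 0, 0]]
    - [[0, 0, 0], [0, 0, 0]]
    - [[0, 0, 0], [0, 0, 0]]

```text
time_s: 26.65
position: [0.5701, 0.1873, 0.0526]
tool_rot: [[-0.96, -0.21, -0.185], [-0.206, 0.978, -0.04], [0.189, -0.001, -0.982]]
ft_force: [1.4, 0.4, -0.9]
grip_width: 0.0584
gripper_force: 48.7
```

Run:
```python
from m import *
hold(.025,.03,11); hold(.025,0.003,11)
d=cam('side'); P=pts(d); H=cv2.cvtColor(d['img'],cv2.COLOR_RGB2HSV); h,s,v=[H[...,i].astype(int) for i in range(3)]
# palette points: near side & top
a=np.radians(HY); u=np.array([np.cos(a),np.sin(a),0]); w=np.array([-np.sin(a),np.cos(a),0])
Q=P-HO; X=Q@u; Y=Q@w; Z=P[...,2]
m=(abs(X)<.1)&(abs(Y)<.045)&(Z>.04)&(Z<.1)&(v>90)
print(m.sum()); 
for lo in np.arange(-.09,.06,.01):
    k=m&(X>=lo)&(X<lo+.01)
    if k.sum()>3: print(round(lo,3),k.sum(),np.round(np.percentile(Z[k],[2,50,98])*1000),np.round(np.percentile(Y[k],[2,98])*1000))
k=(abs(X)<.08)&(abs(Y)<.05)&(Z>.03)&(Z<.04)&(((h<10)|(h>170))&(s>110)); print('lip',k.sum(),np.percentile(X[k],[3,50,97])*1000 if k.any() else '',np.percentile(Y[k],[3,50,97])*1000 if k.any() else '')
k=(X<-.045)&(X>-.07)&(abs(Y)<.04)&(Z>.016)&(Z<.026)&(v<80); print('stop',k.sum(),np.percentile(X[k],[3,50,97])*1000,np.percentile(Y[k],[3,50,97])*1000)
```

```text
tcp [0.5695 0.1886 0.0298] [-0.0136  0.0045  0.0747] [-0.0003  0.002  -0.0021]
tcp [0.5695 0.1886 0.0028] [-0.0306  0.0045  0.1631] [-0.0003  0.002  -0.0021]
390
-0.08 34 [89. 94. 99.] [-30.  21.]
-0.07 57 [89. 95. 99.] [-33.  25.]
-0.06 40 [90. 96. 98.] [-35.  25.]
-0.05 53 [84. 93. 95.] [-34.  24.]
-0.04 57 [86. 91. 94.] [-34.  33.]
-0.03 48 [83. 90. 98.] [-39.  39.]
-0.02 30 [82. 88. 97.] [-39.  27.]
-0.01 18 [80. 86. 95.] [-21.  26.]
-0.0 18 [78. 84. 85.] [-34.  25.]
0.01 17 [77. 81. 83.] [-35.  28.]
0.02 18 [73. 79. 82.] [-35.  12.]
lip 57 [44.00363802 48.77786388 56.97933469] [-31.05893989 -12.63343284   5.7341143 ]
stop 51 [-60.65599497 -57.32451606 -51.67740601] [-22.90644761  -6.13202996  17.59249388]
```

The holder measured in this view agrees with my frame (stop centre X −57, lip edge X 44). Lowering to the entry pose behind the lip.

Emit:
step_arm:
  targets:
    - [[-0.008, 0.004, 0.04], [0, 0, 0]]
    - [[-0.015, 0.004, 0.08], [0, 0, 0]]
    - [[-0.022, 0.004, 0.12], [0, 0, 0]]
    - [[-0.028, 0.004, 0.15], [0, 0, 0]]
    - [[-0.03, 0.004, 0.16], [0, 0.002, -0.002]]
    - [[-0.03, 0.004, 0.16], [0, 0.002, -0.002]]
    - [[-0.03, 0.004, 0.16], [0, 0.002, -0.002]]

```text
time_s: 27.28
position: [0.5698, 0.1894, 0.0039]
tool_rot: [[-0.959, -0.213, -0.186], [-0.209, 0.977, -0.041], [0.191, -0.0, -0.982]]
ft_force: [0.1, 0.8, -0.3]
grip_width: 0.0582
gripper_force: 48.7
```

```bash
cat > ck.py <<'E'
from m import *
d=cam('side'); P=pts(d); H=cv2.cvtColor(d['img'],cv2.COLOR_RGB2HSV); h,s,v=[H[...,i].astype(int) for i in range(3)]
a=np.radians(HY); u=np.array([np.cos(a),np.sin(a),0]); w=np.array([-np.sin(a),np.cos(a),0])
Q=P-HO; X=Q@u; Y=Q@w; Z=P[...,2]
m=(abs(X)<.1)&(abs(Y)<.045)&(Z>.019)&(Z<.07)&(v>95)&(X<.045)&(s<60)
A=np.c_[X[m],Y[m],np.ones(m.sum())]; c=np.zeros(3); k=np.ones(m.sum(),bool)
for _ in range(6):
    c=np.linalg.lstsq(A[k],Z[m][k],rcond=None)[0]; r=Z[m]-A@c; k=(abs(r)<.004)
print(m.sum(),k.sum(),'tilt X deg',np.degrees(np.arctan(c[0])),'tilt Y',np.degrees(np.arctan(c[1])),'z at 0',c[2])
print('X',np.percentile(X[m][k],[0,1,99,100])*1000,'Y',np.percentile(Y[m][k],[0,2,98,100])*1000, 'mean',env.observe()['position'],env.observe()['ft_force'])
E
python3 ck.py; python3 -c "
from m import *
hold(.025,0.002,11);hold(0,0.0005,11);hold(0,0,11)"
```

```text
92 70 tilt X deg -9.183707081100309 tilt Y 0.04708089442981461 z at 0 0.036453727110092246
X [-73.48012703 -73.07172587  19.60381602  21.33819848] Y [-31.74914261 -30.11032277  35.95821882  41.55261013] mean [0.56995881 0.18945682 0.00408161] [ 0.25576263  0.02067991 -0.83252893]
tcp [0.5695 0.1886 0.0018] [ 0.0005 -0.0026  0.0078] [-0.0006  0.001   0.002 ]
tcp [ 0.5935  0.1938 -0.0044] [-0.0838 -0.0027  0.0127] [-0.0006  0.001   0.002 ]
tcp [ 0.5935  0.1938 -0.0049] [-0.0841 -0.0027  0.0144] [-0.0006  0.001   0.002 ]
```

Emit:
step_arm:
  targets:
    - [[-0.015, -0.003, 0.004], [0, 0, 0.002]]
    - [[-0.03, -0.003, 0.006], [0, 0, 0.002]]
    - [[-0.045, -0.003, 0.008], [0, 0, 0.002]]
    - [[-0.06, -0.003, 0.008], [0, 0, 0.002]]
    - [[-0.07, -0.003, 0.008], [0, 0, 0.002]]
    - [[-0.078, -0.003, 0.008], [0, 0, 0.002]]
    - [[-0.082, -0.003, 0.008], [0, 0, 0.002]]
    - [[-0.082, -0.003, 0.008], [0, 0, 0.002]]
    - [[-0.082, -0.003, 0.008], [0, 0, 0.002]]

```text
time_s: 28.08
position: [0.5928, 0.1936, -0.0037]
tool_rot: [[-0.959, -0.212, -0.187], [-0.208, 0.977, -0.041], [0.191, -0.0, -0.981]]
ft_force: [0.8, 0.1, -0.2]
grip_width: 0.0586
gripper_force: 48.7
```

```bash
python3 ck.py; python3 -c "
from m import *
hold(0,0.0,11);hold(0,0,7);hold(0,0,4);hold(0,0,1);hold(0,-.0005,0)"
```

```text
113 92 tilt X deg -9.929644824907216 tilt Y -0.9329049900189781 z at 0 0.03299616415942554
X [-49.1170274  -47.90814685  37.99506484  39.11982791] Y [-33.89918708 -30.9016365   27.90718283  28.96647699] mean [ 0.59274834  0.19365966 -0.00364087] [-0.20400067 -0.18191976 -0.42418024]
tcp [ 0.5935  0.1938 -0.0049] [-0.0034 -0.0002  0.0038] [-0.0005 -0.0007  0.0003]
tcp [ 0.5949  0.1941 -0.0087] [-0.0103 -0.0002  0.0152] [-0.0005 -0.0896  0.0003]
tcp [ 0.596   0.1943 -0.0114] [-0.0159 -0.0002  0.0234] [-0.0005 -0.1563  0.0003]
tcp [ 0.5973  0.1946 -0.0141] [-0.022  -0.0002  0.0313] [-0.0004 -0.223   0.0003]
tcp [ 0.5978  0.1947 -0.0155] [-0.0245 -0.0002  0.0355] [-0.0004 -0.2452  0.0003]
```

No contact force, and the rear edge is inside the stop (X −49 against −53). Lowering the rear edge.

Emit:
step_arm:
  targets:
    - [[-0.003, 0, 0.004], [0, -0.02, 0]]
    - [[-0.006, 0, 0.009], [0, -0.05, 0]]
    - [[-0.01, 0, 0.015], [0, -0.09, 0]]
    - [[-0.013, 0, 0.019], [0, -0.12, 0]]
    - [[-0.016, 0, 0.023], [0, -0.156, 0]]
    - [[-0.019, 0, 0.027], [0, -0.19, 0]]
    - [[-0.022, 0, 0.031], [0, -0.223, 0]]
    - [[-0.022, 0, 0.031], [0, -0.223, 0]]
    - [[-0.022, 0, 0.031], [0, -0.223, 0]]

```text
time_s: 28.88
position: [0.5972, 0.1946, -0.0139]
tool_rot: [[-0.977, -0.212, -0.017], [-0.212, 0.977, -0.004], [0.018, -0.0, -1.0]]
ft_force: [0.4, 0.0, -0.7]
grip_width: 0.0588
gripper_force: 48.7
```

```bash
python3 ck.py; python3 -c "
from m import *
hold(0,-.0005,0)"
```

```text
224 207 tilt X deg -1.0437018565414091 tilt Y 0.453198767508323 z at 0 0.023024236044867114
X [-50.6955846  -49.7405795   35.65917731  44.92288524] Y [-35.10813965 -31.77604834  28.24658401  36.55834709] mean [ 0.59750316  0.19462911 -0.01383711] [-0.80219075  0.06894573 -0.95990762]
tcp [ 0.5978  0.1947 -0.0155] [-0.0011 -0.      0.0055] [-0.0004 -0.0222  0.0002]
```

Tilt is 1°, the top is at z 23 mm (22 when seated), and nothing is touching. Setting it flat and opening.

Emit:
step_arm:
  targets:
    - [[-0.001, 0, 0.003], [0, -0.012, 0]]
    - [[-0.001, 0, 0.005], [0, -0.022, 0]]
    - [[-0.001, 0, 0.005], [0, -0.022, 0]]
    - [[-0.001, 0, 0.005], [0, -0.022, 0]]

```text
time_s: 29.27
position: [0.5977, 0.1947, -0.0156]
tool_rot: [[-0.977, -0.212, -0.0], [-0.212, 0.977, -0.0], [0.0, -0.0, -1.0]]
ft_force: [-0.0, -0.3, -0.2]
grip_width: 0.0586
gripper_force: 48.7
```

Emit:
step_arm:
  targets:
    - [[0, 0, 0], [0, 0, 0]]
    - [[0, 0, 0], [0, 0, 0]]
    - [[0, 0, 0], [0, 0, 0]]
    - [[0, 0, 0], [0, 0, 0]]
    - [[0, 0, 0], [0, 0, 0]]
  jaw: 80

```text
time_s: 29.68
position: [0.5977, 0.1947, -0.0156]
tool_rot: [[-0.977, -0.212, -0.0], [-0.212, 0.977, -0.0], [0.0, -0.0, -1.0]]
ft_force: [-0.8, -0.0, -0.3]
grip_width: 0.0801
gripper_force: 0.0
```

Emit:
step_arm:
  targets:
    - [[0, 0, -0.03], [0, 0, 0]]
    - [[0, 0, -0.08], [0, 0, 0]]
    - [[0, 0, -0.16], [0, 0, 0]]
    - [[0, 0, -0.28], [0, 0, 0]]
    - [[0, 0, -0.4], [0, 0, 0]]
    - [[0.1, -0.05, -0.5], [0, 0, 0]]
    - [[0.2, -0.1, -0.55], [0, 0, 0]]
    - [[0.3, -0.15, -0.55], [0, 0, 0]]
    - [[0.4, -0.2, -0.55], [0, 0, 0]]
    - [[0.5, -0.25, -0.55], [0, 0, 0]]

```text
time_s: 30.52
position: [0.4656, 0.089, 0.1504]
tool_rot: [[-0.977, -0.212, 0.002], [-0.212, 0.977, -0.0], [-0.002, -0.001, -1.0]]
ft_force: [0.9, -1.1, -0.3]
grip_width: 0.0802
gripper_force: 0.0
```

```bash
python3 ck.py
python3 - <<'E'
from m import *
d,h,s,v=chk(); P=pts(d)
blu=(h>100)&(h<125)&(s>110)
hi=(P[...,2]>.0185)&(P[...,2]<.045); rect(d,hi,.03,(105,170,175,240),'bluebox'); rect(d,(blu|(v<50)),.006,(112,165,180,235),'bpad')
rect(d,(P[...,2]>.0165)&(P[...,2]<.04),.026,(335,385,190,250),'ybox')
rect(d,(P[...,2]>.03)&(P[...,2]<.06),.048,(300,340,145,185),'jar')
rect(d,(P[...,2]>.03)&(P[...,2]<.08),.05,(300,326,220,246),'glue'); rect(d,(P[...,2]>.06)&(P[...,2]<.1),.08,(222,265,115,155),'rinse')
rect(d,(P[...,2]>.0175)&(P[...,2]<.027),.022,(165,210,145,200),'palette top')
E
```

```text
486 485 tilt X deg -0.01667596469274328 tilt Y -0.4224601108266183 z at 0 0.021342638249536604
X [-58.36904826 -50.24315312  42.85842952  44.99584068] Y [-33.93091589 -32.25684203  26.13753488  28.60154051] mean [0.46096183 0.0869544  0.14990741] [-1.67321446  0.82155727 -0.19659787]
bluebox 477 c [490.1 321.9] size [77.5 52.3] long-axis deg 20.0 mean [490.4 322.8]
bpad 949 c [474.9 308. ] size [146.1  95.6] long-axis deg 20.5 mean [490.6 322.6]
ybox 253 c [ 458.4 -319. ] size [55.3 39. ] long-axis deg -15.0 mean [ 458.7 -319. ]
jar 102 c [ 621.1 -200.3] size [31.5 28.6] long-axis deg -89.0 mean [ 621.3 -199.7]
glue 85 c [ 421.7 -180.2] size [27.8 26.5] long-axis deg 64.4 mean [ 421.6 -180.8]
rinse 474 c [694.7  25.6] size [66.9 63.7] long-axis deg 1.0 mean [694.8  24.9]
palette top 706 c [591.1 194.4] size [106.8  59.8] long-axis deg 12.6 mean [592.  194.5]
```

Everything measures in place: palette flat at z ≈ 22 mm with its rear edge at X −50, both boxes within 3 mm, jar seated, bystanders unmoved. Letting the arm settle, then handing in.

Emit:
step_arm:
  targets:
    - [[0, 0, 0], [0, 0, 0]]
    - [[0, 0, 0], [0, 0, 0]]
    - [[0, 0, 0], [0, 0, 0]]
    - [[0, 0, 0], [0, 0, 0]]

```text
time_s: 30.95
position: [0.4676, 0.0902, 0.1494]
tool_rot: [[-0.977, -0.212, 0.0], [-0.212, 0.977, -0.0], [-0.0, -0.0, -1.0]]
ft_force: [-0.2, -0.4, -0.1]
grip_width: 0.0804
gripper_force: 0.0
```

```bash
python3 -c "
from rig import close_job
print(close_job())"
```

```text
the job is handed in; nothing more can be done
None
```

The job is handed in (no verdict was shown): by the last camera check the jar is in its hole, both boxes are on their pads, the palette lies flat in its holder with one edge under the lip, and the rinse jar and glue bottle are where they started.

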